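# Lay the coffee service for two on the bar mat

### The arm

A 6-joint arm with a two-finger parallel gripper is mounted at the origin on the work surface. World frame = base frame: x ahead of the robot, y to its left, z up, the work surface at z = 0. Lengths are in mm, angles in degrees, forces in N, time in s.
With the tool pointing down it reaches from about 225 to 875 mm from the base axis. Payload 3.4 kg.
Tool frame: the origin (TCP) lies between the finger pads; the fingertips stand 14 mm ahead of it and the grasp point (between the pads) lies 5 mm behind it; z points along the fingers, y is the direction in which the jaws open and shut (so a half turn about z gives the same grasp; the last joint's range is limited). The gripper opens to 85 mm and grips with 20 to 120 N. Pads are 22 mm wide; open, the fingers measure 114 mm over their backs; the gripper's body (76 mm by 85 mm) begins 54 mm behind the grasp point. The pads swing forward as they close: fully open they stand 13 mm farther back than shut.
Start: joints at [58.155, 15.808, 86.224, -0, 77.962, -6.933], TCP at [242.226, 521.524, 245.328] pointing down, gripper open.
Joint ranges: [-165.64, 165.64], [-43.16, 119.46], [12.63, 154.43], [-67.54, 247.53], [6.08, 155.33], [-154.97, 154.97]. Speed limits (degrees/s): [147.25, 147.25, 180, 180, 180, 180].

### API

Orientations are given as [roll, pitch, yaw] about the fixed x, y, z axes, in that order (R = Rz(yaw) Ry(pitch) Rx(roll)).
In Python, from workcell import robot gives the robot as it stands. The module is installed in compiled form; this text tells all that it offers.
- The arm moves only by the tool drive_tool, never from a script. Its argument "moves" is a list of rows, each an object of numbers: "fingers": the finger opening in mm, from 0 to 85.4; "x", "y", "z": the shift along the tool's x, y, z in mm; "rx", "ry", "rz": the turn, a rotation vector about the tool's x, y, z in degrees. A call has 1 to 12 rows; each row is the pose to reach, as a shift and turn from the pose commanded when the call began, along the tool's axes at that moment; what a row does not reach only later rows make up. A row lasts 1/12 s, in which the tool goes at most 41.7 mm and 7.16 degrees, less where a joint would pass 70% of its speed; a pose out of reach is approached as far as the arm can. A call with a gripper value outside its range is refused whole. The fingers move at their own pace and stop on an object; the grip force is fixed at half the most. Time passes only in rows, so rows that repeat a pose let the fingers close. It gives the time, the measured TCP pose, the force and the opening at its end, in the units of the state.
- robot.observe(): the state, without advancing time (a new reading comes with each control period).
- robot.get_image(name): name is "side" or "top" or "wrist"; returns a dict with "img" (480x640x3 uint8, blue, green, red), "z_map" (480x640 float32, mm along the optical axis (not along the pixel's ray), 0 where there is no reading), "intrinsics" (3x3 intrinsics, pixels), "distortion" ([k1, k2, p1, p2, k3] as OpenCV has them; the pictures are not rectified), "R" (3x3) and "t" (3): a world point X has camera coordinates R X + t. Camera axes: x right, y down, z forward; pixel columns grow to the right and rows downward; lengths in mm; the calibration is good to about 2 mm. A picture is of the moment at which its call begins.
- robot.finish_job(): hands the job in, once; it reports no verdict.
The state is a dict: "time_s": time; "joint_positions": joint angles; "qvel": joint speeds; "tau": joint torques, N m; "position": TCP position; "tool_rot": TCP orientation; "force": force on the tool from outside, world axes, zero at the start; "moment": the same for the moment, N m; "opening": opening from 0.0 (shut) to 1.0 (fully open).
Only numpy, scipy, OpenCV 4.12 (cv2) and the standard library are available. Lean on these libraries where they do the work, as an engineer would, in place of code of your own. Each camera call takes 0.05 s, during which the arm holds its last target.

### The job

Lay the coffee service on the black mat: stand the terracotta sugar bowl midway between the two saucers and, once it stands there, put the wooden lid on it; stand each cup upright in the middle of the saucer of its own colour; and stand the brass milk jug upright directly behind the sugar bowl (on the side away from the robot, square to the row of saucers), wholly on the mat. The order is otherwise free; set things down rather than dropping them, and leave the syrup bottle and the tamper where they are.

Things in the scene. Friction and masses are not known exactly. Their poses are not given: they have to be found in the camera images.
- mat: Black rubber service mat, fixed, 3 mm thick. Its origin, on its underside, is the point midway between the two saucers. x: across the mat, away from the robot (turned up to 0.2 rad from straight ahead); y: along the row of saucers, to the left. It reaches from x = -75 to +150 mm (a thin grey line marks the far edge) and y = -175 to +175 mm from the origin.
- blue_saucer: Blue ceramic saucer, 110 mm diameter, fixed on the mat, its centre 110 mm to one side of the mat's origin along the mat's y (which colour is on which side varies). Origin: centre of its underside, 3 mm above the counter; its flat inner floor, 68 mm wide, is 5 mm above the origin and its rim 12 mm.
- white_saucer: White ceramic saucer, 110 mm diameter, fixed on the mat, its centre 110 mm to one side of the mat's origin along the mat's y (which colour is on which side varies). Origin: centre of its underside, 3 mm above the counter; its flat inner floor, 68 mm wide, is 5 mm above the origin and its rim 12 mm.
- blue_cup: Blue ceramic espresso cup, 55 mm high, 60 mm outer diameter from 18 mm height up to the rim, tapering below to a foot of 42 mm, wall 4 mm, 0.14 kg, loose, upright. Origin: centre of the round body's underside; z up. A handle of the same colour reaches out along its +y to 49 mm from the axis, between 16 and 50 mm height; grip the round body across its x axis.
- white_cup: White ceramic espresso cup, 55 mm high, 60 mm outer diameter from 18 mm height up to the rim, tapering below to a foot of 42 mm, wall 4 mm, 0.14 kg, loose, upright. Origin: centre of the round body's underside; z up. A handle of the same colour reaches out along its +y to 49 mm from the axis, between 16 and 50 mm height; grip the round body across its x axis.
- sugar_bowl: Terracotta round open sugar bowl, 64 mm outer diameter, 50 mm high, straight wall 4 mm thick (mouth 56 mm wide), 0.18 kg. Stands loose on the counter. Origin: centre of its underside; z up. No handle.
- lid: Wooden lid of the sugar bowl, loose, 0.05 kg: disc 64 mm wide, 6 mm thick; under it a tapered plug 5 mm deep (36 mm wide, 30 at its foot); on it a dark upright knob 18 mm wide, 26 mm high. Starts standing on its plug, apart from the bowl. Origin: centre of the plug's underside, z up: disc top at 11 mm, knob from 11 to 37 mm. When seated its origin is 45 mm above the bowl's.
- milk_jug: Brass-coloured metal milk jug, round and straight, 60 mm outer diameter, 72 mm high, wall 3 mm, 0.22 kg. Origin: centre of the round body's underside; z up. A thin dark handle reaches out along its +y to 54 mm from the axis, between 12 and 66 mm height; a small spout at -y. At the start the handle points roughly away from the robot. Grip the round body across its x axis.
- syrup_bottle: Bystander: amber bottle with black cap and paper label, 60 mm diameter, 170 mm high, loose, beyond the mat. Origin: centre of its underside. Leave it alone.
- tamper: Bystander: dark steel coffee tamper standing on its 58 mm wide base, 86 mm high, loose, beyond the mat. Origin: centre of its underside. Leave it alone.
Not all that is in view belongs to the job. Several things look just like the white_cup: the one meant starts farthest from the robot's base.

How it is judged (in metres and radians):
On the way, in this order (a step that is already met when the one before it is completed fails the run):
1. the sugar bowl stands, let go, midway between the saucers, its lid not yet on (horizontal distance between sugar_bowl and mat below 0.015 m and z of sugar_bowl in the frame of mat between 0 and 0.007 m and angle between sugar_bowl's own z axis and vertical below 0.1 rad and contact force between the fingers and sugar_bowl below 0.1 N and linear speed of sugar_bowl below 0.02 m/s), for 0.2 s.
2. the lid lies seated on the sugar bowl there (horizontal distance between sugar_bowl and mat below 0.015 m and z of sugar_bowl in the frame of mat between 0 and 0.007 m and angle between sugar_bowl's own z axis and vertical below 0.1 rad and horizontal distance between lid and sugar_bowl below 0.012 m and z of lid in the frame of sugar_bowl between 0.042 and 0.048 m and angle between lid's own z axis and vertical below 0.08 rad), for 0.2 s.
At the end, for the whole second after the job is handed in: Bowl upright on the mat within 15 mm of the saucers' midpoint, lid seated flat, within 12 mm of centred; each cup upright on its own colour's saucer within 13 mm of centre; jug upright on the mat, axis 50 to 122 mm behind the row of saucers, within 25 mm sideways of the midpoint; all at rest (all of step 2 and horizontal distance between blue_cup and blue_saucer below 0.013 m and z of blue_cup in the frame of blue_saucer between 0.001 and 0.009 m and angle between each of blue_cup, white_cup's own z axis and vertical below 0.12 rad and horizontal distance between white_cup and white_saucer below 0.013 m and z of white_cup in the frame of white_saucer between 0.001 and 0.009 m and x of milk_jug in the frame of mat between 0.05 and 0.122 m and y of milk_jug in the frame of mat between -0.025 and 0.025 m and z of milk_jug in the frame of mat between 0 and 0.007 m and angle between milk_jug's own z axis and vertical below 0.1 rad and linear speed of each of blue_cup, white_cup, sugar_bowl, lid, milk_jug below 0.02 m/s); the robot touches nothing.
It fails at once if the syrup bottle is shifted by more than 20 mm or tipped over (distance of syrup_bottle from where it was at the start of the episode above 0.02 m or angle between syrup_bottle's own z axis and vertical above 0.3 rad).
It fails at once if the tamper is shifted by more than 20 mm or tipped over (distance of tamper from where it was at the start of the episode above 0.02 m or angle between tamper's own z axis and vertical above 0.3 rad).
It fails at once if a cup, the bowl or the jug is dropped: faster than 0.6 m/s with its underside under 30 mm above the counter ((linear speed of blue_cup above 0.6 m/s and height (world z) of blue_cup below 0.03 m) or (linear speed of white_cup above 0.6 m/s and height (world z) of white_cup below 0.03 m) or (linear speed of sugar_bowl above 0.6 m/s and height (world z) of sugar_bowl below 0.03 m) or (linear speed of milk_jug above 0.6 m/s and height (world z) of milk_jug below 0.03 m)).
It fails at once if the lid is dropped onto the bowl: it moves faster than 0.6 m/s right above it (linear speed of lid above 0.6 m/s and horizontal distance between lid and sugar_bowl below 0.03 m and height (world z) of lid below 0.08 m).
It also fails if it takes over 120 s, if anything falls off the work surface, if the arm or the gripper's body presses on something with over 40 N, if the wrist force passes 120 N, or if a joint passes its speed limit or range.

## Working session

There is one attempt and no reset: what is moved stays moved. The work goes in short steps, Python scripts to look and compute and a tool call to move; the robot and the scene stay as the last step left them, time stands still between calls to the robot, and variables do not carry over. Pictures are saved under pics/ and viewed, and the job is handed in when it is done.

Besides the shell and the picture viewer there is one more tool, called after "Emit:" as a command line: name --argument value ..., lists and objects as JSON in quotes. drive_tool: Moves the arm, as the interface text tells. Its arguments: {"type":"object","properties":{"moves":{"type":"array","items":{"type":"object","properties":{"fingers":{"type":"number"},"x":{"type":"number"},"y":{"type":"number"},"z":{"type":"number"},"rx":{"type":"number"},"ry":{"type":"number"},"rz":{"type":"number"}}}}},"required":["moves"]}

```bash
mkdir -p pics; ls; python3 - <<'E'
from workcell import robot
import cv2
print(robot.observe())
for n in ["top","side"]:
    d=robot.get_image(n); cv2.imwrite(f"pics/{n}0.png",d["img"]); print(n,d["intrinsics"],d["distortion"],d["R"],d["t"])
E
```

```text
pics
{'time_s': 0.0, 'joint_positions': array([ 5.81558366e+01,  1.58486864e+01,  8.62942108e+01,  8.19036462e-04,
        7.79627625e+01, -6.93265026e+00]), 'qvel': array([-0.00978328, -0.03075268,  0.04212618, -0.05658071, -0.00755112,
        0.08938648]), 'tau': array([-1.86695652e-04, -4.16775298e+01, -2.45805931e+01, -3.92038173e-04,
        1.09562755e-02,  4.43771953e-06]), 'position': array([241.93602217, 521.07777686, 244.43612051]), 'tool_rot': array([-1.79895209e+02, -1.35482468e-02,  1.55088303e+02]), 'force': array([-0.18869107,  0.00537916,  1.22400494]), 'moment': array([-0.00264158,  0.01453442, -0.03720615]), 'opening': 0.9961231059828122}
top [[443.74599421   0.         321.64123677]
 [  0.         443.74599421 244.8800215 ]
 [  0.           0.           1.        ]] [-0.04512317  0.          0.          0.          0.        ] [[ 0.02573557 -0.99948039 -0.01940711]
 [-0.9835521  -0.02184395 -0.17929896]
 [ 0.17878187  0.02370227 -0.9836032 ]] [ 33.98708486 515.9572707  969.45586133]
side [[499.45147354   0.         320.62340446]
 [  0.         499.45147354 240.79678485]
 [  0.           0.           1.        ]] [-0.08781042  0.          0.          0.          0.        ] [[ 0.7193136  -0.69465254 -0.00676665]
 [-0.5440369  -0.55724034 -0.62730141]
 [ 0.43198586  0.45490774 -0.77874717]] [-356.25217909  330.5553123   970.24278933]
```

View pics/top0.png

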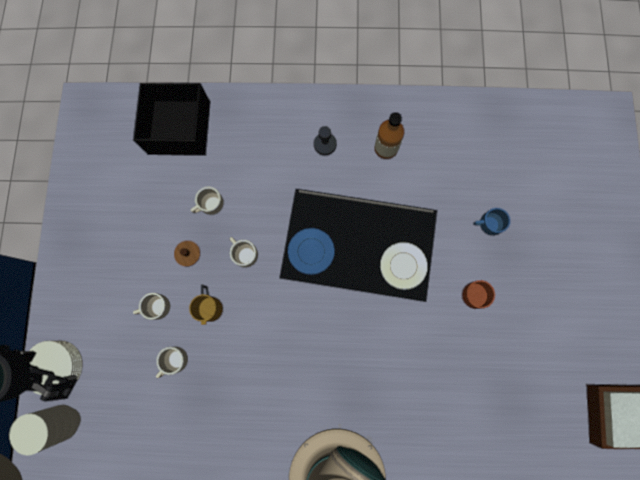

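View pics/side0.png

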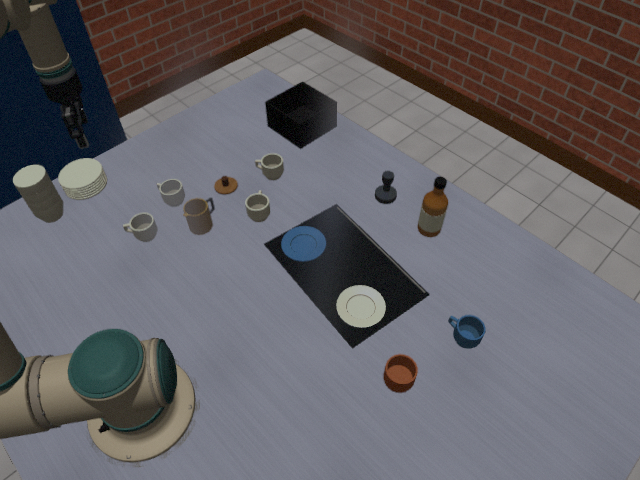

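The top view shows:
- Blue saucer at (311,251) and white saucer at (404,266).
- Blue cup at (494,221), with its handle to the left, and the bowl at (478,294).
- Lid at (187,253) and jug at (204,307).
- White-cup candidates at (208,200), (243,252), (152,306) and (171,360). I'll work out their distances from the base next.

```bash
cat > h.py <<'E'
import numpy as np, cv2
from scipy.optimize import least_squares
from workcell import robot
def rays(d,uv):
    p=cv2.undistortPoints(np.asarray(uv,float).reshape(-1,1,2),d["intrinsics"],np.array(d["distortion"])).reshape(-1,2)
    return np.c_[p,np.ones(len(p))]
def cloud(d):
    v,u=np.mgrid[0:480,0:640]; r=rays(d,np.c_[u.ravel(),v.ravel()])
    z=d["z_map"].ravel()[:,None]
    X=(r*z-np.asarray(d["t"]))@d["R"]   # R^T(c-t)
    X[z[:,0]==0]=np.nan
    return X.reshape(480,640,3)
def onplane(d,uv,h):
    r=rays(d,uv)@d["R"]; c=-np.asarray(d["R"]).T@d["t"]
    return c+r*((h-c[2])/r[:,2])[:,None]
def fitc(P,r=None):
    c0=np.r_[np.median(P,0)]
    if r is None:
        s=least_squares(lambda q:np.hypot(*(P-q[:2]).T)-q[2],np.r_[c0,30],loss="soft_l1",f_scale=1.5)
    else:
        s=least_squares(lambda q:np.hypot(*(P-q[:2]).T)-r,c0,loss="soft_l1",f_scale=1.5)
    return s.x, np.median(np.abs(s.fun))
E
cat > m.py <<'E'
from h import *
d=robot.get_image("top"); C=cloud(d); ds=robot.get_image("side"); S=cloud(ds)
allp=np.r_[C.reshape(-1,3),S.reshape(-1,3)]
items=dict(w1=((208,200),55,28),w2=((243,252),55,28),w3=((152,306),55,28),w4=((171,360),55,28),blue=((494,221),55,28),bowl=((478,294),50,30),jug=((204,307),72,28.5),lid=((187,253),11,32))
img=d["img"].astype(int)
for k,(uv,h,r) in items.items():
    c=onplane(d,[uv],h)[0][:2]
    for nm,A in(("top",C.reshape(-1,3)),("side",S.reshape(-1,3))):
        n=(np.hypot(A[:,0]-c[0],A[:,1]-c[1])<62)
        P=A[n]; up=P[(P[:,2]>h-5)&(P[:,2]<h+6)]
        rr=np.hypot(*(up[:,:2]-c).T)
        f=up[rr<45][:,:2]
        if len(f)>8:
            q,e=fitc(f,r); 
            hi=P[P[:,2]>8]
            # handle: far points
            dd=np.hypot(*(hi[:,:2]-q).T); H=hi[(dd>37)&(dd<58)]
            m=H.mean(0)[:2]-q if len(H) else np.zeros(2)
            print(k,nm,len(f),q.round(1),"err",round(e,1),"zmax",np.percentile(P[:,2],99).round(1),"dist",np.hypot(*q).round(0),"handle",len(H),np.degrees(np.arctan2(m[1],m[0])).round(0))
        else: print(k,nm,"few",len(f),np.percentile(P[:,2],99))
hsv=cv2.cvtColor(d["img"],cv2.COLOR_BGR2HSV)
for nm,uv in (("bs",(311,251)),("ws",(404,266))):
    m=np.zeros((480,640),np.uint8); 
    mask=(((hsv[...,1]>120)&(hsv[...,0]>95)&(hsv[...,0]<125)) if nm=="bs" else (hsv[...,2]>130)).astype(np.uint8)
    n,lab,st,ce=cv2.connectedComponentsWithStats(mask); l=lab[uv[1],uv[0]]
    ct=max(cv2.findContours((lab==l).astype(np.uint8),cv2.RETR_EXTERNAL,cv2.CHAIN_APPROX_NONE)[0],key=len).reshape(-1,2)
    P=onplane(d,ct,15); q,e=fitc(P[:,:2]); print(nm,q,e,st[l])
    ctr=q[:2]
    A=C.reshape(-1,3); s=A[(np.hypot(*(A[:,:2]-ctr).T)<50)]; print(" zmed",np.nanmedian(s[:,2]))
E
python3 m.py
```

```text
w1 top 160 [616.3 315.8] err 1.4 zmax 58.1 dist 693.0 handle 30 126.0
w1 side 116 [615.2 315.3] err 1.5 zmax 57.1 dist 691.0 handle 29 124.0
w2 top 161 [492.7 226.1] err 1.1 zmax 58.0 dist 542.0 handle 18 45.0
w2 side 166 [491.8 225.5] err 1.4 zmax 58.3 dist 541.0 handle 8 42.0
w3 top 185 [365.9 424.8] err 1.1 zmax 57.3 dist 561.0 handle 19 111.0
w3 side 139 [365.6 423.7] err 1.4 zmax 57.6 dist 560.0 handle 17 111.0
w4 top 182 [248.1 374.1] err 1.3 zmax 58.2 dist 449.0 handle 27 143.0
w4 side 156 [248.2 372.9] err 1.2 zmax 628.2 dist 448.0 handle 114 -171.0
blue top 172 [ 580.7 -354.6] err 1.0 zmax 57.1 dist 680.0 handle 26 97.0
blue side 212 [ 581.5 -355.3] err 1.1 zmax 56.9 dist 681.0 handle 43 97.0
bowl top 186 [ 411.3 -311.3] err 1.1 zmax 52.5 dist 516.0 handle 0 0.0
bowl side 240 [ 411.4 -313.2] err 1.1 zmax 51.9 dist 517.0 handle 0 0.0
jug top 168 [364.6 303.8] err 0.9 zmax 75.0 dist 475.0 handle 50 8.0
jug side 144 [364.2 303.7] err 1.4 zmax 74.7 dist 474.0 handle 51 8.0
lid top 494 [497.9 372.5] err 7.8 zmax 38.3 dist 622.0 handle 0 0.0
lid side 245 [500.1 377.1] err 7.6 zmax 36.9 dist 626.0 handle 25 -127.0
bs [506.57172414  72.78357104  55.37704752] 0.5484332701135841 [ 287  227   48   48 1772]
 zmed 12.578772670471798
ws [ 476.68549159 -145.47610361   53.49102919] 0.5336815625463096 [ 381  243   46   46 1696]
 zmed 12.283299044670184
```

```bash
cat > m2.py <<'E'
from h import *
d=robot.get_image("top"); C=cloud(d); ds=robot.get_image("side"); S=cloud(ds)
A=C.reshape(-1,3);B=S.reshape(-1,3)
for nm,M in (("top",A),("side",B)):
    n=M[np.hypot(M[:,0]-499,M[:,1]-373)<50]
    k=n[n[:,2]>26]; D=n[(n[:,2]>8)&(n[:,2]<14)]
    print("lid",nm,"knob",len(k),k.mean(0).round(1),"disc rect",cv2.minEnclosingCircle(D[:,:2].astype(np.float32)))
    for p,zl in(((705,-105),80),((705,20),40)):
        n=M[(np.hypot(M[:,0]-p[0],M[:,1]-p[1])<70)&(M[:,2]>zl)]; print(p,len(n),n.mean(0).round(0) if len(n) else "",n[:,2].max() if len(n) else "")
hsv=cv2.cvtColor(d["img"],cv2.COLOR_BGR2HSV); print(hsv[253,180],hsv[294,478])
m=((hsv[...,0]<18)&(hsv[...,1]>90)).astype(np.uint8); n,l,st,ce=cv2.connectedComponentsWithStats(m)
i=l[256,180]; ct=max(cv2.findContours((l==i).astype(np.uint8),0,1)[0],key=len).reshape(-1,2); print("lid contour",fitc(onplane(d,ct,11)[:,:2]))
cv2.imwrite("pics/w1.png",np.hstack([cv2.resize(d["img"][160:240,165:250],None,fx=4.5,fy=4.5,interpolation=2),cv2.resize(ds["img"][130:210,230:315],None,fx=4.5,fy=4.5,interpolation=2)]))
E
python3 m2.py
```

```text
lid top knob 57 [495.  367.4  36.6] disc rect ((495.74542236328125, 368.92926025390625), 32.25316619873047)
(705, -105) 621 [ 756. -104.  125.] 174.97637584784576
(705, 20) 70 [766.  43.  74.] 87.13256902114058
lid side knob 45 [493.9 364.8  34.4] disc rect ((494.0101013183594, 368.6427307128906), 33.462623596191406)
(705, -105) 612 [ 756. -111.  122.] 174.06846488832457
(705, 20) 77 [767.  42.  70.] 87.97690083354358
[ 14 157  81] [  9 156 129]
lid contour (array([494.64226029, 369.17310351,  29.3097801 ]), np.float64(0.470620903970401))
```

View pics/w1.png

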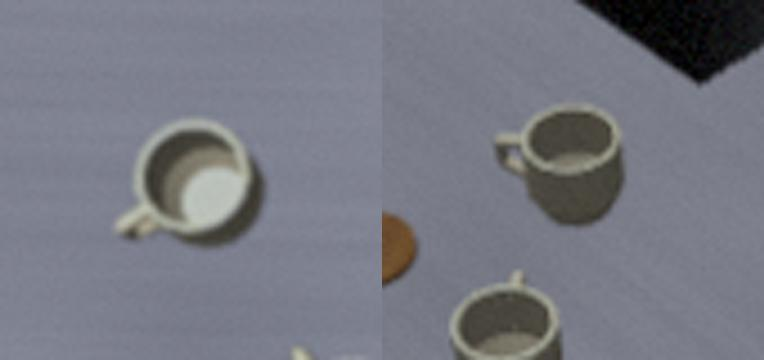

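White-cup candidates, by top-view pixel and distance from the base:

| Pixel | Distance (mm) |
|---|---|
| (208,200) | 692 |
| (152,306) | 561 |
| (243,252) | 542 |
| (171,360) | 448 |

The one meant is (208,200), because it is the farthest. The crop shows an upright white cup there with its handle to the lower left. I'll move the bowl first.

```bash
cat > go.py <<'E'
import sys; from h import *
from scipy.spatial.transform import Rotation as Ro
s=robot.observe(); p=s["position"]; R=Ro.from_euler("xyz",s["tool_rot"],degrees=True).as_matrix()
t=np.array([float(a) for a in sys.argv[1:4]])
print("pos",p.round(1),s["tool_rot"].round(1),"t",round(s["time_s"],1),"f",s["force"].round(1),"op",round(s["opening"],3))
print("shift",(R.T@(t-p)).round(1))
if len(sys.argv)>4:
    G=Ro.from_euler("xyz",[180,0,float(sys.argv[4])],degrees=True).as_matrix()
    print("rot",Ro.from_matrix(R.T@G).as_rotvec(degrees=True).round(1))
E
python3 go.py 411 -312 130 82.2
```

```text
pos [242.1 521.4 245. ] [-180.    -0.   155.1] t 0.3 f [0.5 0.4 0.1] op 0.999
shift [-504.2 -684.6  115.4]
rot [-0.   0.  72.9]
```

Emit:
drive_tool --moves '[{"x": -252, "y": -342, "z": 20, "rz": 36, "fingers": 85}, {"x": -504, "y": -685, "z": 115, "rz": 73}, {"x": -504, "y": -685, "z": 115, "rz": 73}, {"x": -504, "y": -685, "z": 115, "rz": 73}, {"x": -504, "y": -685, "z": 115, "rz": 73}, {"x": -504, "y": -685, "z": 115, "rz": 73}, {"x": -504, "y": -685, "z": 115, "rz": 73}, {"x": -504, "y": -685, "z": 115, "rz": 73}, {"x": -504, "y": -685, "z": 115, "rz": 73}, {"x": -504, "y": -685, "z": 115, "rz": 73}, {"x": -504, "y": -685, "z": 115, "rz": 73}, {"x": -504, "y": -685, "z": 115, "rz": 73}]'

```text
validation failed for argument at $.mo...
```

```bash
python3 go.py 411 -312 130 82.2
```

```text
pos [242.1 521.4 245. ] [-180.    -0.   155.1] t 0.3 f [0.5 0.4 0.1] op 0.999
shift [-504.2 -684.6  115.4]
rot [-0.   0.  72.9]
```

Emit:
drive_tool --moves '[{"x": -252, "y": -342, "z": 20, "rx": 0, "ry": 0, "rz": 36, "fingers": 85}, {"x": -504, "y": -685, "z": 115, "rx": 0, "ry": 0, "rz": 73, "fingers": 85}]'

```text
time_s: 0.47
position: [259.1, 441.1, 237.6]
tool_rot: [179.9, 0.0, 140.6]
force: [1.6, 0.2, 0.3]
opening: 0.995
```

```bash
python3 go.py 411 -312 130 82.2
```

```text
pos [259.1 441.1 237.6] [179.9   0.  140.6] t 0.5 f [1.6 0.2 0.3] op 0.995
shift [-595.4 -485.7  106.8]
rot [ 0.1 -0.  58.4]
```

Emit:
drive_tool --moves '[{"x": -595, "y": -486, "z": 107, "rx": 0, "ry": 0, "rz": 58, "fingers": 85}, {"x": -595, "y": -486, "z": 107, "rx": 0, "ry": 0, "rz": 58, "fingers": 85}, {"x": -595, "y": -486, "z": 107, "rx": 0, "ry": 0, "rz": 58, "fingers": 85}, {"x": -595, "y": -486, "z": 107, "rx": 0, "ry": 0, "rz": 58, "fingers": 85}, {"x": -595, "y": -486, "z": 107, "rx": 0, "ry": 0, "rz": 58, "fingers": 85}, {"x": -595, "y": -486, "z": 107, "rx": 0, "ry": 0, "rz": 58, "fingers": 85}, {"x": -595, "y": -486, "z": 107, "rx": 0, "ry": 0, "rz": 58, "fingers": 85}, {"x": -595, "y": -486, "z": 107, "rx": 0, "ry": 0, "rz": 58, "fingers": 85}, {"x": -595, "y": -486, "z": 107, "rx": 0, "ry": 0, "rz": 58, "fingers": 85}, {"x": -595, "y": -486, "z": 107, "rx": 0, "ry": 0, "rz": 58, "fingers": 85}, {"x": -595, "y": -486, "z": 107, "rx": 0, "ry": 0, "rz": 58, "fingers": 85}, {"x": -595, "y": -486, "z": 107, "rx": 0, "ry": 0, "rz": 58, "fingers": 85}]'

```text
time_s: 1.47
position: [357.5, -47.0, 168.7]
tool_rot: [179.9, -0.0, 82.7]
force: [0.7, 0.5, 0.4]
opening: 0.995
```

```bash
python3 go.py 411 -312 130 82.2
```

```text
pos [357.5 -47.  168.7] [179.9  -0.   82.7] t 1.5 f [0.7 0.5 0.4] op 0.995
shift [-256.1   86.5   38.8]
rot [ 0.1 -0.   0.5]
```

Emit:
drive_tool --moves '[{"x": -256, "y": 86, "z": 38, "rx": 0, "ry": 0, "rz": 0, "fingers": 85}, {"x": -256, "y": 86, "z": 38, "rx": 0, "ry": 0, "rz": 0, "fingers": 85}, {"x": -256, "y": 86, "z": 38, "rx": 0, "ry": 0, "rz": 0, "fingers": 85}, {"x": -256, "y": 86, "z": 38, "rx": 0, "ry": 0, "rz": 0, "fingers": 85}, {"x": -256, "y": 86, "z": 38, "rx": 0, "ry": 0, "rz": 0, "fingers": 85}, {"x": -256, "y": 86, "z": 38, "rx": 0, "ry": 0, "rz": 0, "fingers": 85}, {"x": -256, "y": 86, "z": 38, "rx": 0, "ry": 0, "rz": 0, "fingers": 85}, {"x": -256, "y": 86, "z": 38, "rx": 0, "ry": 0, "rz": 0, "fingers": 85}, {"x": -256, "y": 86, "z": 38, "rx": 0, "ry": 0, "rz": 0, "fingers": 85}, {"x": -256, "y": 86, "z": 38, "rx": 0, "ry": 0, "rz": 0, "fingers": 85}]'

```text
time_s: 2.3
position: [410.1, -308.7, 130.3]
tool_rot: [-179.9, -0.1, 82.7]
force: [0.8, 0.3, 0.6]
opening: 0.994
```

```bash
python3 go.py 411.4 -312 30 82.2;  python3 -c "
from h import *
cv2.imwrite('pics/wr1.png',robot.get_image('wrist')['img'])"
```

```text
pos [ 410.1 -308.7  130.3] [-1.799e+02 -1.000e-01  8.270e+01] t 2.3 f [0.8 0.3 0.6] op 0.994
shift [ -3.3   1.9 100.3]
rot [-0.1 -0.1  0.5]
```

View pics/wr1.png

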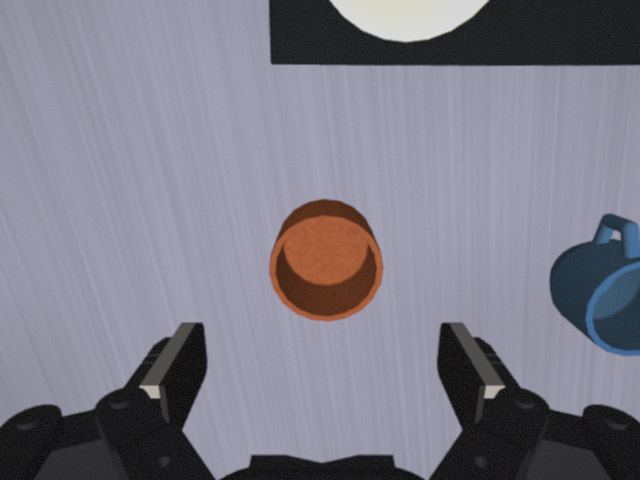

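The wrist view shows the bowl rim centred at column 326, against a finger midline of about 322, so the jaws are aligned. I'll descend and grip.

Emit:
drive_tool --moves '[{"x": -3, "y": 2, "z": 35, "rx": 0, "ry": 0, "rz": 0.5, "fingers": 85}, {"x": -3, "y": 2, "z": 70, "rx": 0, "ry": 0, "rz": 0.5, "fingers": 85}, {"x": -3, "y": 2, "z": 90, "rx": 0, "ry": 0, "rz": 0.5, "fingers": 85}, {"x": -3, "y": 2, "z": 101, "rx": 0, "ry": 0, "rz": 0.5, "fingers": 85}, {"x": -3, "y": 2, "z": 101, "rx": 0, "ry": 0, "rz": 0.5, "fingers": 85}, {"x": -3, "y": 2, "z": 101, "rx": 0, "ry": 0, "rz": 0.5, "fingers": 0}, {"x": -3, "y": 2, "z": 101, "rx": 0, "ry": 0, "rz": 0.5, "fingers": 0}, {"x": -3, "y": 2, "z": 101, "rx": 0, "ry": 0, "rz": 0.5, "fingers": 0}, {"x": -3, "y": 2, "z": 101, "rx": 0, "ry": 0, "rz": 0.5, "fingers": 0}, {"x": -3, "y": 2, "z": 101, "rx": 0, "ry": 0, "rz": 0.5, "fingers": 0}, {"x": -3, "y": 2, "z": 101, "rx": 0, "ry": 0, "rz": 0.5, "fingers": 0}, {"x": -3, "y": 2, "z": 101, "rx": 0, "ry": 0, "rz": 0.5, "fingers": 0}]'

```text
time_s: 3.35
position: [413.2, -313.3, 31.3]
tool_rot: [179.9, 0.1, 82.3]
force: [0.7, 2.1, 6.9]
opening: 0.717
```

```bash
python3 go.py 491.6 -36.3 90 82.2;  python3 -c "
from h import *
cv2.imwrite('pics/wr2.png',robot.get_image('wrist')['img'])"
```

```text
pos [ 413.2 -313.3   31.3] [1.799e+02 1.000e-01 8.230e+01] t 3.4 f [0.7 2.1 6.9] op 0.717
shift [285.   40.5 -58.9]
rot [0.1 0.1 0.1]
```

View pics/wr2.png

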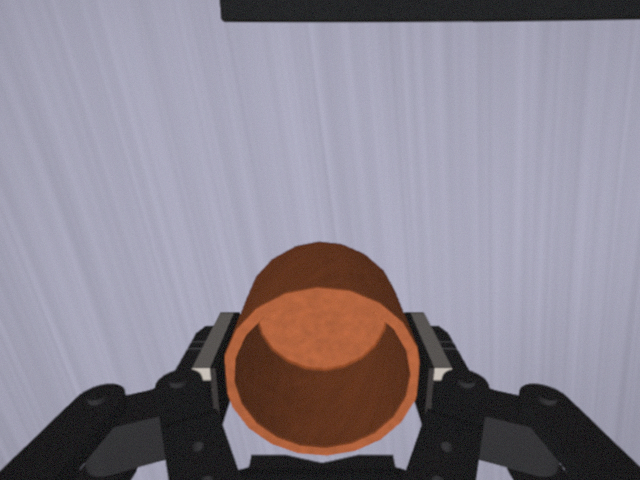

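The bowl is held: the opening is about 61 mm and the rim sits centred between the pads at column 322. Next I'll lift it and carry it over.

Emit:
drive_tool --moves '[{"x": 0, "y": 0, "z": -20, "rx": 0, "ry": 0, "rz": 0, "fingers": 0}, {"x": 0, "y": 0, "z": -59, "rx": 0, "ry": 0, "rz": 0, "fingers": 0}, {"x": 20, "y": 3, "z": -59, "rx": 0, "ry": 0, "rz": 0, "fingers": 0}, {"x": 60, "y": 9, "z": -59, "rx": 0, "ry": 0, "rz": 0, "fingers": 0}, {"x": 100, "y": 14, "z": -59, "rx": 0, "ry": 0, "rz": 0, "fingers": 0}, {"x": 140, "y": 20, "z": -59, "rx": 0, "ry": 0, "rz": 0, "fingers": 0}, {"x": 180, "y": 26, "z": -59, "rx": 0, "ry": 0, "rz": 0, "fingers": 0}, {"x": 220, "y": 31, "z": -59, "rx": 0, "ry": 0, "rz": 0, "fingers": 0}, {"x": 255, "y": 36, "z": -59, "rx": 0, "ry": 0, "rz": 0, "fingers": 0}, {"x": 275, "y": 39, "z": -59, "rx": 0, "ry": 0, "rz": 0, "fingers": 0}, {"x": 284, "y": 40, "z": -59, "rx": 0, "ry": 0, "rz": 0, "fingers": 0}, {"x": 284, "y": 40, "z": -59, "rx": 0, "ry": 0, "rz": 0, "fingers": 0}]'

```text
time_s: 4.4
position: [490.5, -35.3, 89.0]
tool_rot: [179.9, -0.0, 82.4]
force: [0.1, 0.3, -1.2]
opening: 0.722
```

```bash
python3 go.py 491.6 -37 34 82.2;  cat > holdchk.py <<'E'
import sys; from h import *
# centre of rim ring of held/placed thing near (x,y) at height h radius r
x,y,h,r=map(float,sys.argv[1:5])
for n in ("top","side"):
    d=robot.get_image(n); A=cloud(d).reshape(-1,3)
    P=A[(np.hypot(A[:,0]-x,A[:,1]-y)<r+9)&(abs(A[:,2]-h)<6)]
    if len(P)<8: print(n,"few",len(P)); continue
    q,e=fitc(P[:,:2],r); print(n,len(P),q.round(1),"err",round(e,1),"z",np.percentile(P[:,2],[50,95]).round(1))
    cv2.imwrite(f"pics/last_{n}.png",d["img"])
E
python3 holdchk.py 491 -37 108 30
```

```text
pos [490.5 -35.3  89. ] [179.9  -0.   82.4] t 4.4 f [ 0.1  0.3 -1.2] op 0.722
shift [-1.5  1.3 55. ]
rot [ 0.1 -0.   0.2]
top 30 [455.4 -28.7] err 4.4 z [107.9 111. ]
side 162 [490.1 -37.8] err 1.3 z [107.1 111.9]
```

Emit:
drive_tool --moves '[{"x": 0.5, "y": 1.3, "z": 20, "rx": 0, "ry": 0, "rz": 0, "fingers": 0}, {"x": 0.5, "y": 1.3, "z": 38, "rx": 0, "ry": 0, "rz": 0, "fingers": 0}, {"x": 0.5, "y": 1.3, "z": 48, "rx": 0, "ry": 0, "rz": 0, "fingers": 0}, {"x": 0.5, "y": 1.3, "z": 52, "rx": 0, "ry": 0, "rz": 0, "fingers": 0}, {"x": 0.5, "y": 1.3, "z": 54.5, "rx": 0, "ry": 0, "rz": 0, "fingers": 0}, {"x": 0.5, "y": 1.3, "z": 54.5, "rx": 0, "ry": 0, "rz": 0, "fingers": 0}]'

```text
time_s: 5.0
position: [491.2, -38.0, 34.6]
tool_rot: [-180.0, 0.0, 82.2]
force: [0.7, -0.4, -1.8]
opening: 0.722
```

```bash
python3 go.py 491.6 -37 34 82.2; python3 holdchk.py 491 -37 53 30
```

```text
pos [491.2 -38.   34.6] [-180.     0.    82.2] t 5.0 f [ 0.7 -0.4 -1.8] op 0.722
shift [1.  0.2 0.6]
rot [-0.  0. -0.]
top 22 [454.8 -30.1] err 4.1 z [53.  56.6]
side 148 [491.4 -38.5] err 1.1 z [52.8 57.2]
```

Emit:
drive_tool --moves '[{"x": 1, "y": 0, "z": 1, "rx": 0, "ry": 0, "rz": 0, "fingers": 0}, {"x": 1, "y": 0, "z": 1.5, "rx": 0, "ry": 0, "rz": 0, "fingers": 0}, {"x": 1, "y": 0, "z": 1.5, "rx": 0, "ry": 0, "rz": 0, "fingers": 0}]'

```text
time_s: 5.35
position: [492.4, -37.1, 34.3]
tool_rot: [179.9, 0.1, 82.3]
force: [-2.5, -4.1, 10.4]
opening: 0.72
```

Contact at 10 N, so the bowl is on the mat. I'll release it and lift.

Emit:
drive_tool --moves '[{"x": 1, "y": 0, "z": 0.5, "rx": 0, "ry": 0, "rz": 0, "fingers": 70}, {"x": 1, "y": 0, "z": 0, "rx": 0, "ry": 0, "rz": 0, "fingers": 85}, {"x": 1, "y": 0, "z": 0, "rx": 0, "ry": 0, "rz": 0, "fingers": 85}, {"x": 1, "y": 0, "z": 0, "rx": 0, "ry": 0, "rz": 0, "fingers": 85}, {"x": 1, "y": 0, "z": 0, "rx": 0, "ry": 0, "rz": 0, "fingers": 85}, {"x": 1, "y": 0, "z": -20, "rx": 0, "ry": 0, "rz": 0, "fingers": 85}, {"x": 1, "y": 0, "z": -60, "rx": 0, "ry": 0, "rz": 0, "fingers": 85}, {"x": 1, "y": 0, "z": -95, "rx": 0, "ry": 0, "rz": 0, "fingers": 85}, {"x": 1, "y": 0, "z": -95, "rx": 0, "ry": 0, "rz": 0, "fingers": 85}]'

```text
time_s: 6.1
position: [496.3, -35.4, 133.6]
tool_rot: [179.3, 0.0, 82.3]
force: [1.4, -0.5, -0.0]
opening: 0.997
```

```bash
python3 go.py 495 368.5 90 62; python3 holdchk.py 491 -37 53 30
```

```text
pos [496.3 -35.4 133.6] [179.3   0.   82.3] t 6.1 f [ 1.4 -0.5 -0. ] op 0.997
shift [400.1 -56.1  42.5]
rot [ 0.7 -0.1 20.3]
top 65 [493.  -36.6] err 1.1 z [54.2 56.9]
side 205 [491.9 -37.6] err 1.1 z [53.  56.5]
```

The bowl stands at about (492.4,-36.9), within 1 mm of the midpoint. Next is the lid.

Emit:
drive_tool --moves '[{"x": 30, "y": -4, "z": 10, "rx": 0, "ry": 0, "rz": 0, "fingers": 45}, {"x": 70, "y": -10, "z": 10, "rx": 0, "ry": 0, "rz": 0, "fingers": 45}, {"x": 110, "y": -16, "z": 10, "rx": 0, "ry": 0, "rz": 0, "fingers": 45}, {"x": 150, "y": -22, "z": 10, "rx": 0, "ry": 0, "rz": 0, "fingers": 45}, {"x": 190, "y": -27, "z": 10, "rx": 0, "ry": 0, "rz": 0, "fingers": 45}, {"x": 230, "y": -33, "z": 10, "rx": 0, "ry": 0, "rz": 0, "fingers": 45}, {"x": 270, "y": -38, "z": 10, "rx": 0, "ry": 0, "rz": 0, "fingers": 45}, {"x": 310, "y": -44, "z": 10, "rx": 0, "ry": 0, "rz": 0, "fingers": 45}, {"x": 350, "y": -50, "z": 10, "rx": 0, "ry": 0, "rz": 0, "fingers": 45}, {"x": 380, "y": -54, "z": 20, "rx": 0, "ry": 0, "rz": 0, "fingers": 45}, {"x": 400, "y": -56, "z": 42, "rx": 0, "ry": 0, "rz": 0, "fingers": 45}, {"x": 400, "y": -56, "z": 42, "rx": 0, "ry": 0, "rz": 0, "fingers": 45}]'

```text
time_s: 7.2
position: [487.0, 371.8, 80.0]
tool_rot: [-179.6, 0.2, 82.5]
force: [-0.8, -0.4, -1.6]
opening: 0.522
```

```bash
python3 go.py 495 368.5 30 82.2;  python3 -c "
from h import *
cv2.imwrite('pics/wr3.png',robot.get_image('wrist')['img'])"; python3 go.py 495 368.5 30 82.2;
```

```text
pos [487.  371.8  80. ] [-179.6    0.2   82.5] t 7.2 f [-0.8 -0.4 -1.6] op 0.522
shift [-2.1  8.7 49.9]
rot [-0.4  0.2  0.3]
pos [487.2 369.7  81.2] [-179.6    0.3   82.4] t 7.2 f [-0.  -0.8  0.2] op 0.523
shift [ 0.1  8.3 51.2]
rot [-0.4  0.3  0.2]
```

View pics/wr3.png

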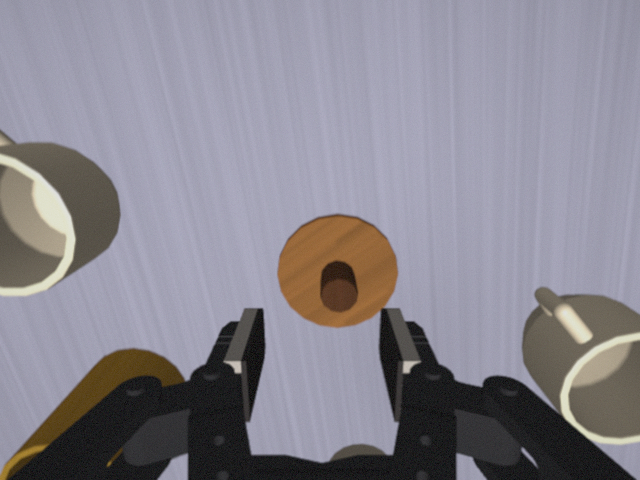

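The wrist view shows the knob at (339,292), with the finger midline at column 322. It needs about 8 mm along +y, which matches the computed shift.

Emit:
drive_tool --moves '[{"x": 0, "y": 8.3, "z": 10, "rx": 0.4, "ry": 0, "rz": 0, "fingers": 45}, {"x": 0, "y": 8.3, "z": 30, "rx": 0.4, "ry": 0, "rz": 0, "fingers": 45}, {"x": 0, "y": 8.3, "z": 44, "rx": 0.4, "ry": 0, "rz": 0, "fingers": 45}, {"x": 0, "y": 8.3, "z": 50, "rx": 0.4, "ry": 0, "rz": 0, "fingers": 45}, {"x": 0, "y": 8.3, "z": 50, "rx": 0.4, "ry": 0, "rz": 0, "fingers": 45}, {"x": 0, "y": 8.3, "z": 50, "rx": 0.4, "ry": 0, "rz": 0, "fingers": 45}]'

```text
time_s: 7.75
position: [498.9, 367.1, 35.6]
tool_rot: [-179.6, 0.0, 82.2]
force: [0.1, 0.2, 1.0]
opening: 0.529
```

```bash
python3 go.py 495 368.5 30 82.2;  python3 -c "
from h import *
cv2.imwrite('pics/wr4.png',robot.get_image('wrist')['img'])"
```

```text
pos [498.9 367.1  35.6] [-179.6    0.    82.2] t 7.8 f [0.1 0.2 1. ] op 0.529
shift [ 0.8 -4.   5.6]
rot [-0.4  0.  -0. ]
```

View pics/wr4.png

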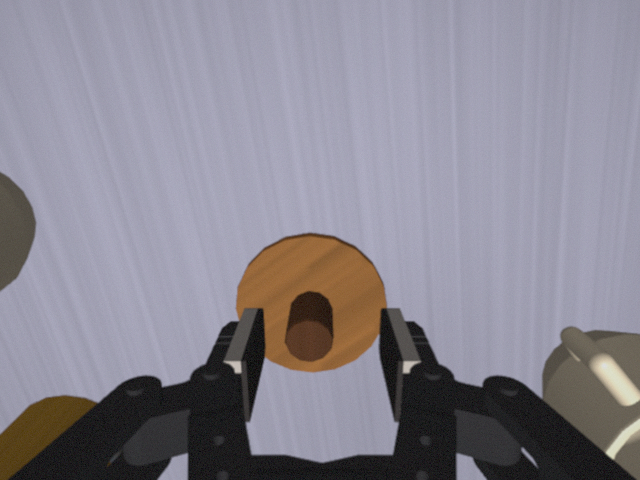

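Emit:
drive_tool --moves '[{"x": 0.5, "y": -4.3, "z": 3, "rx": 0, "ry": 0, "rz": 0, "fingers": 45}, {"x": 0.5, "y": -4.3, "z": 4, "rx": 0, "ry": 0, "rz": 0, "fingers": 45}, {"x": 0.5, "y": -4.3, "z": 4, "rx": 0, "ry": 0, "rz": 0, "fingers": 45}, {"x": 0.5, "y": -4.3, "z": 4, "rx": 0, "ry": 0, "rz": 0, "fingers": 45}]'

```text
time_s: 8.13
position: [494.1, 369.4, 32.1]
tool_rot: [-179.6, -0.0, 82.3]
force: [0.7, -0.1, 0.2]
opening: 0.528
```

```bash
python3 go.py 495 368.5 30 82.2;  python3 -c "
from h import *
cv2.imwrite('pics/wr5.png',robot.get_image('wrist')['img'])"
```

```text
pos [494.1 369.4  32.1] [-179.6   -0.    82.3] t 8.1 f [ 0.7 -0.1  0.2] op 0.528
shift [-0.8  1.   2.1]
rot [-0.4 -0.   0.1]
```

View pics/wr5.png

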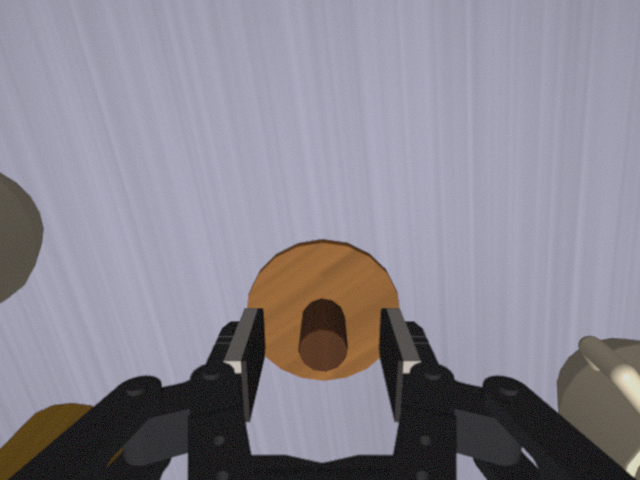

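The knob is now centred at column 323. I'll close on it.

Emit:
drive_tool --moves '[{"x": -0.5, "y": 0.3, "z": 1, "rx": -0.4, "ry": 0, "rz": 0, "fingers": 30}, {"x": -0.5, "y": 0.3, "z": 1, "rx": -0.4, "ry": 0, "rz": 0, "fingers": 0}, {"x": -0.5, "y": 0.3, "z": 1, "rx": -0.4, "ry": 0, "rz": 0, "fingers": 0}, {"x": -0.5, "y": 0.3, "z": 1, "rx": -0.4, "ry": 0, "rz": 0, "fingers": 0}, {"x": -0.5, "y": 0.3, "z": 1, "rx": -0.4, "ry": 0, "rz": 0, "fingers": 0}, {"x": -0.5, "y": 0.3, "z": 1, "rx": -0.4, "ry": 0, "rz": 0, "fingers": 0}, {"x": -0.5, "y": 0.3, "z": 1, "rx": -0.4, "ry": 0, "rz": 0, "fingers": 0}]'

```text
time_s: 8.77
position: [494.4, 368.8, 30.9]
tool_rot: [180.0, -0.0, 82.3]
force: [0.0, -0.3, 2.7]
opening: 0.185
```

```bash
python3 go.py 492.4 -36.9 120 82.2;  python3 -c "
from h import *
cv2.imwrite('pics/wr6.png',robot.get_image('wrist')['img'])"
```

```text
pos [494.4 368.8  30.9] [180.   -0.   82.3] t 8.8 f [ 0.  -0.3  2.7] op 0.185
shift [-402.2   52.6  -89.3]
rot [ 0.  -0.   0.1]
```

View pics/wr6.png

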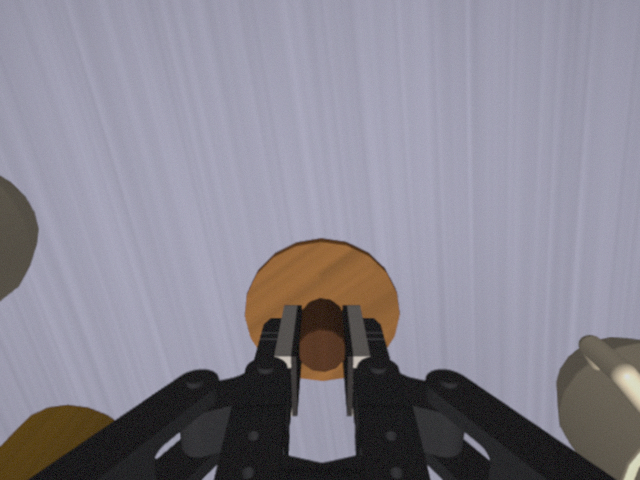

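The knob is gripped symmetrically. I'll lift it and carry it to the bowl.

Emit:
drive_tool --moves '[{"x": 0, "y": 0, "z": -25, "rx": 0, "ry": 0, "rz": 0, "fingers": 0}, {"x": 0, "y": 0, "z": -60, "rx": 0, "ry": 0, "rz": 0, "fingers": 0}, {"x": -5, "y": 0, "z": -89, "rx": 0, "ry": 0, "rz": 0, "fingers": 0}, {"x": -30, "y": 4, "z": -89, "rx": 0, "ry": 0, "rz": 0, "fingers": 0}, {"x": -65, "y": 8, "z": -89, "rx": 0, "ry": 0, "rz": 0, "fingers": 0}, {"x": -100, "y": 13, "z": -89, "rx": 0, "ry": 0, "rz": 0, "fingers": 0}, {"x": -140, "y": 18, "z": -89, "rx": 0, "ry": 0, "rz": 0, "fingers": 0}, {"x": -180, "y": 23, "z": -89, "rx": 0, "ry": 0, "rz": 0, "fingers": 0}, {"x": -220, "y": 29, "z": -89, "rx": 0, "ry": 0, "rz": 0, "fingers": 0}, {"x": -260, "y": 34, "z": -89, "rx": 0, "ry": 0, "rz": 0, "fingers": 0}, {"x": -290, "y": 38, "z": -89, "rx": 0, "ry": 0, "rz": 0, "fingers": 0}, {"x": -290, "y": 38, "z": -89, "rx": 0, "ry": 0, "rz": 0, "fingers": 0}]'

```text
time_s: 9.82
position: [492.6, 71.2, 119.4]
tool_rot: [-180.0, 0.2, 82.0]
force: [-0.5, -0.4, -0.9]
opening: 0.185
```

Emit:
drive_tool --moves '[{"x": -30, "y": 4, "z": 0, "rx": 0, "ry": 0, "rz": 0, "fingers": 0}, {"x": -65, "y": 8, "z": 0, "rx": 0, "ry": 0, "rz": 0, "fingers": 0}, {"x": -95, "y": 12, "z": 0, "rx": 0, "ry": 0, "rz": 0, "fingers": 0}, {"x": -108, "y": 14, "z": 0, "rx": 0, "ry": 0, "rz": 0, "fingers": 0}, {"x": -112, "y": 14, "z": 0, "rx": 0, "ry": 0, "rz": 0, "fingers": 0}, {"x": -112, "y": 14, "z": 0, "rx": 0, "ry": 0, "rz": 0, "fingers": 0}, {"x": -112, "y": 14, "z": 0, "rx": 0, "ry": 0, "rz": 0, "fingers": 0}]'

```text
time_s: 10.4
position: [491.5, -35.7, 119.4]
tool_rot: [-180.0, -0.1, 82.3]
force: [1.0, 0.6, -1.1]
opening: 0.184
```

```bash
python3 go.py 492.4 -36.9 90 82.2; cat > lidchk.py <<'E'
from h import *
for n in ("side","wrist"):
    d=robot.get_image(n); cv2.imwrite(f"pics/lid_{n}.png",d["img"])
    A=cloud(d); hsv=cv2.cvtColor(d["img"],cv2.COLOR_BGR2HSV)
    P=A.reshape(-1,3); 
    for lo,hi in((48,60),(60,75),(75,95),(95,108)):
        m=(P[:,2]>lo)&(P[:,2]<hi)&(np.hypot(P[:,0]-492,P[:,1]+37)<40)
        if m.sum()>10: print(n,lo,hi,m.sum(),[np.round(v,1) for v in cv2.minEnclosingCircle(P[m][:,:2].astype(np.float32))],np.median(P[m],0).round(1))
E
python3 lidchk.py
```

```text
pos [491.5 -35.7 119.4] [-1.80e+02 -1.00e-01  8.23e+01] t 10.4 f [ 1.   0.6 -1.1] op 0.184
shift [-1.1  1.  29.4]
rot [-0.  -0.1  0.1]
side 48 60 122 [array([491.8, -38.9]), np.float64(32.7)] [476.4 -53.8  52.5]
side 95 108 332 [array([490.9, -34.7]), np.float64(32.8)] [481.  -45.9 100.3]
wrist 48 60 1271 [array([493.7, -30.1]), np.float64(30.6)] [498.  -12.5  52.9]
wrist 75 95 40 [array([488.6, -15.2]), np.float64(24.4)] [487.4  -6.1  94.6]
wrist 95 108 10089 [array([491.4, -34.9]), np.float64(32.4)] [493.8 -21.9  99.8]
```

View pics/lid_wrist.png

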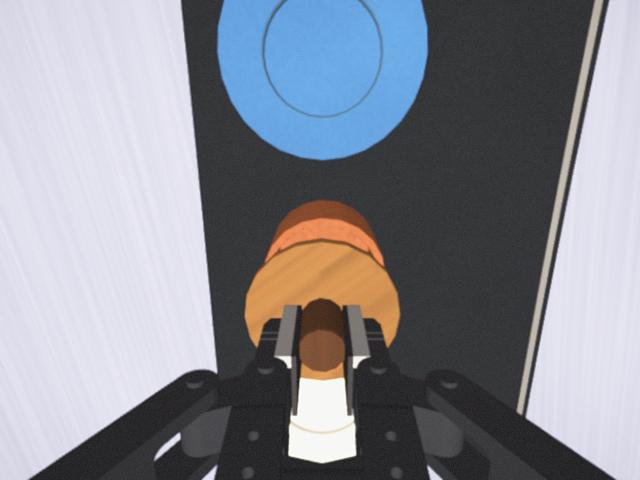

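View pics/lid_side.png

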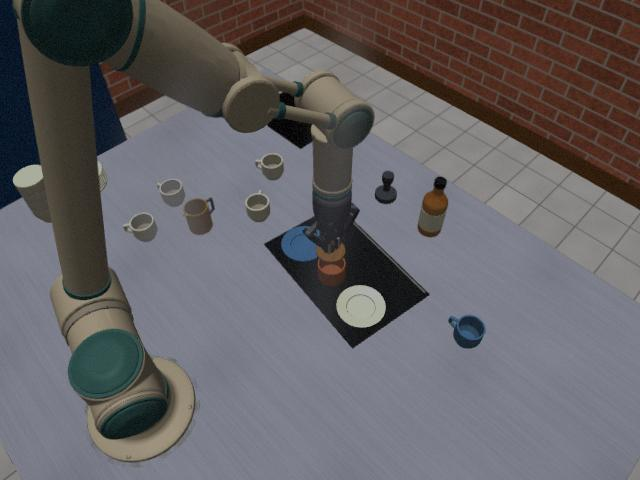

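Lid disc is at (491.1,-34.8) and the bowl rim at about (492.2,-37.2). I'll correct by x -2, y +1 and lower the lid.

Emit:
drive_tool --moves '[{"x": -2, "y": 1, "z": 10, "rx": 0, "ry": 0, "rz": 0, "fingers": 0}, {"x": -2, "y": 1, "z": 24, "rx": 0, "ry": 0, "rz": 0, "fingers": 0}, {"x": -2, "y": 1, "z": 33, "rx": 0, "ry": 0, "rz": 0, "fingers": 0}, {"x": -2, "y": 1, "z": 37, "rx": 0, "ry": 0, "rz": 0, "fingers": 0}, {"x": -2, "y": 1, "z": 39, "rx": 0, "ry": 0, "rz": 0, "fingers": 0}, {"x": -2, "y": 1, "z": 39.5, "rx": 0, "ry": 0, "rz": 0, "fingers": 0}, {"x": -2, "y": 1, "z": 39.5, "rx": 0, "ry": 0, "rz": 0, "fingers": 0}]'

```text
time_s: 11.08
position: [492.7, -38.7, 80.2]
tool_rot: [180.0, -0.0, 82.3]
force: [0.5, 0.2, -0.2]
opening: 0.181
```

```bash
python3 go.py 492.4 -36.9 78.9 82.2
```

```text
pos [492.7 -38.7  80.2] [180.   -0.   82.3] t 11.1 f [ 0.5  0.2 -0.2] op 0.181
shift [ 1.7 -0.6  1.3]
rot [ 0.  -0.   0.1]
```

Emit:
drive_tool --moves '[{"x": 0, "y": 0, "z": 0.7, "rx": 0, "ry": 0, "rz": 0, "fingers": 0}, {"x": 0, "y": 0, "z": 1.4, "rx": 0, "ry": 0, "rz": 0, "fingers": 0}, {"x": 0, "y": 0, "z": 1.4, "rx": 0, "ry": 0, "rz": 0, "fingers": 0}]'

```text
time_s: 11.33
position: [492.7, -38.8, 79.0]
tool_rot: [180.0, -0.0, 82.3]
force: [-0.3, 0.2, -0.3]
opening: 0.183
```

```bash
python3 go.py 492.4 -36.9 78.9 82.2; python3 lidchk.py
```

```text
pos [492.7 -38.8  79. ] [180.   -0.   82.3] t 11.3 f [-0.3  0.2 -0.3] op 0.183
shift [ 1.9 -0.5  0.1]
rot [ 0.  -0.   0.1]
side 48 60 209 [array([492. , -38.3]), np.float64(32.2)] [478.7 -48.7  58.2]
side 60 75 182 [array([492.4, -39.2]), np.float64(32.0)] [484.8 -48.9  61.3]
side 75 95 110 [array([492.4, -41.1]), np.float64(21.9)] [495.2 -44.1  85.3]
side 95 108 52 [array([490.1, -45.2]), np.float64(20.9)] [500.5 -45.3 101. ]
wrist 48 60 9520 [array([492.9, -37.9]), np.float64(32.3)] [494.4 -23.7  59.1]
wrist 60 75 2151 [array([493. , -37.4]), np.float64(31.2)] [495.7 -30.   62.1]
wrist 75 95 4750 [array([493.6, -33.4]), np.float64(21.5)] [493.3 -31.8  85.1]
wrist 95 108 2332 [array([494.2, -33.4]), np.float64(29.1)] [499.2 -30.7 102.2]
```

Emit:
drive_tool --moves '[{"x": 0, "y": 0, "z": 0.7, "rx": 0, "ry": 0, "rz": 0, "fingers": 0}, {"x": 0, "y": 0, "z": 1.2, "rx": 0, "ry": 0, "rz": 0, "fingers": 0}, {"x": 0, "y": 0, "z": 1.2, "rx": 0, "ry": 0, "rz": 0, "fingers": 0}]'

```text
time_s: 11.68
position: [492.7, -38.8, 78.8]
tool_rot: [179.9, 0.0, 82.3]
force: [-1.6, -0.3, 8.1]
opening: 0.184
```

The force is 8 N, so the lid is seated. I'll release it and rise.

Emit:
drive_tool --moves '[{"x": 0, "y": 0, "z": -0.3, "rx": 0, "ry": 0, "rz": 0, "fingers": 20}, {"x": 0, "y": 0, "z": -0.5, "rx": 0, "ry": 0, "rz": 0, "fingers": 40}, {"x": 0, "y": 0, "z": -0.5, "rx": 0, "ry": 0, "rz": 0, "fingers": 40}, {"x": 0, "y": 0, "z": -0.5, "rx": 0, "ry": 0, "rz": 0, "fingers": 40}, {"x": 0, "y": 0, "z": -30, "rx": 0, "ry": 0, "rz": 0, "fingers": 60}, {"x": 0, "y": 0, "z": -70, "rx": 0, "ry": 0, "rz": 0, "fingers": 85}, {"x": 0, "y": 0, "z": -75, "rx": 0, "ry": 0, "rz": 0, "fingers": 85}, {"x": 0, "y": 0, "z": -75, "rx": 0, "ry": 0, "rz": 0, "fingers": 85}]'

```text
time_s: 12.35
position: [494.6, -39.2, 155.1]
tool_rot: [179.6, 0.0, 82.3]
force: [0.6, -0.4, -0.2]
opening: 0.99
```

```bash
python3 lidchk.py;  python3 go.py 581 -355 110 97
```

```text
side 48 60 270 [array([492.9, -37.7]), np.float64(32.8)] [485.6 -46.3  58.7]
side 60 75 253 [array([491.8, -36.9]), np.float64(32.6)] [488.1 -41.8  61.3]
side 75 95 61 [array([492.8, -37.9]), np.float64(10.1)] [491.  -39.4  85.2]
wrist 48 60 7088 [array([492.7, -38.1]), np.float64(32.4)] [493.8 -32.6  59.1]
wrist 60 75 1015 [array([493.4, -38. ]), np.float64(31.2)] [495.  -31.   60.3]
wrist 75 95 975 [array([493.3, -38.2]), np.float64(9.1)] [493.4 -36.5  84.9]
pos [492.  -38.7 152. ] [-180.    -0.    82.3] t 12.4 f [-0.9 -1.   0.4] op 0.999
shift [-301.5  130.8   41.9]
rot [ -0.   -0.  -14.7]
```

View pics/lid_wrist.png

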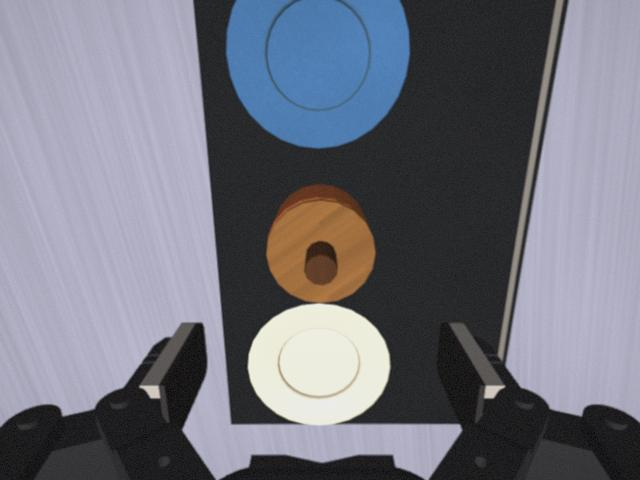

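The lid sits flush on the bowl, with the knob at (321,265). Next is the blue cup.

Emit:
drive_tool --moves '[{"x": -38, "y": 16, "z": 0, "rx": 0, "ry": 0, "rz": -5, "fingers": 85}, {"x": -76, "y": 33, "z": 0, "rx": 0, "ry": 0, "rz": -10, "fingers": 85}, {"x": -114, "y": 49, "z": 0, "rx": 0, "ry": 0, "rz": -14.7, "fingers": 85}, {"x": -152, "y": 66, "z": 5, "rx": 0, "ry": 0, "rz": -14.7, "fingers": 85}, {"x": -190, "y": 82, "z": 15, "rx": 0, "ry": 0, "rz": -14.7, "fingers": 85}, {"x": -228, "y": 99, "z": 25, "rx": 0, "ry": 0, "rz": -14.7, "fingers": 85}, {"x": -264, "y": 115, "z": 35, "rx": 0, "ry": 0, "rz": -14.7, "fingers": 85}, {"x": -290, "y": 126, "z": 41, "rx": 0, "ry": 0, "rz": -14.7, "fingers": 85}, {"x": -301, "y": 131, "z": 41, "rx": 0, "ry": 0, "rz": -14.7, "fingers": 85}, {"x": -301, "y": 131, "z": 41, "rx": 0, "ry": 0, "rz": -14.7, "fingers": 85}, {"x": -301, "y": 131, "z": 41, "rx": 0, "ry": 0, "rz": -14.7, "fingers": 85}, {"x": -301, "y": 131, "z": 41, "rx": 0, "ry": 0, "rz": -14.7, "fingers": 85}]'

```text
time_s: 13.45
position: [581.0, -352.5, 110.9]
tool_rot: [-179.9, -0.2, 97.0]
force: [0.4, -0.1, -0.2]
opening: 0.993
```

```bash
python3 -c "
from h import *
cv2.imwrite('pics/wr7.png',robot.get_image('wrist')['img'])"; python3 go.py 581 -355 33 97
```

```text
pos [ 581.2 -352.4  111.5] [-1.8e+02 -1.0e-01  9.7e+01] t 13.5 f [0.2 0.3 0.9] op 0.999
shift [-2.7 -0.5 78.5]
rot [-0.  -0.1  0. ]
```

View pics/wr7.png

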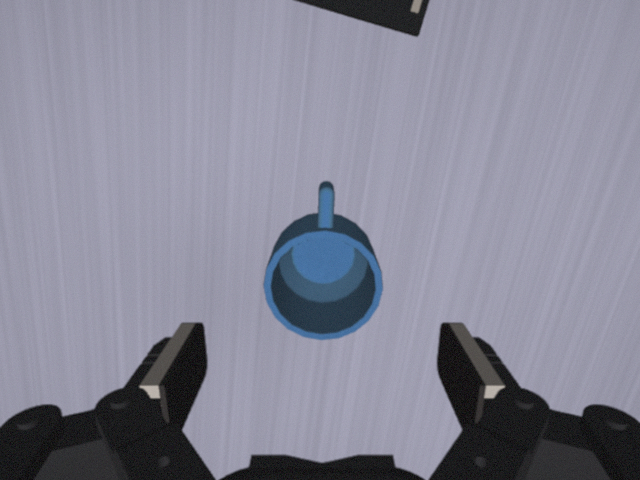

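The cup rim is centred at column 323 and the handle is square to the jaws. I'll descend and grip.

Emit:
drive_tool --moves '[{"x": -2.5, "y": -0.5, "z": 30, "rx": 0, "ry": 0, "rz": 0, "fingers": 85}, {"x": -2.5, "y": -0.5, "z": 58, "rx": 0, "ry": 0, "rz": 0, "fingers": 85}, {"x": -2.5, "y": -0.5, "z": 72, "rx": 0, "ry": 0, "rz": 0, "fingers": 85}, {"x": -2.5, "y": -0.5, "z": 78, "rx": 0, "ry": 0, "rz": 0, "fingers": 85}, {"x": -2.5, "y": -0.5, "z": 78, "rx": 0, "ry": 0, "rz": 0, "fingers": 85}, {"x": -2.5, "y": -0.5, "z": 78, "rx": 0, "ry": 0, "rz": 0, "fingers": 0}, {"x": -2.5, "y": -0.5, "z": 78, "rx": 0, "ry": 0, "rz": 0, "fingers": 0}, {"x": -2.5, "y": -0.5, "z": 78, "rx": 0, "ry": 0, "rz": 0, "fingers": 0}, {"x": -2.5, "y": -0.5, "z": 78, "rx": 0, "ry": 0, "rz": 0, "fingers": 0}, {"x": -2.5, "y": -0.5, "z": 78, "rx": 0, "ry": 0, "rz": 0, "fingers": 0}, {"x": -2.5, "y": -0.5, "z": 78, "rx": 0, "ry": 0, "rz": 0, "fingers": 0}, {"x": -2.5, "y": -0.5, "z": 78, "rx": 0, "ry": 0, "rz": 0, "fingers": 0}]'

```text
time_s: 14.5
position: [582.9, -357.9, 35.9]
tool_rot: [179.8, 0.1, 97.0]
force: [0.7, -0.2, 6.3]
opening: 0.675
```

```bash
python3 go.py 506.6 72.8 130 97
```

```text
pos [ 582.9 -357.9   35.9] [1.798e+02 1.000e-01 9.700e+01] t 14.5 f [ 0.7 -0.2  6.3] op 0.675
shift [436.6 -23.2 -95.3]
rot [ 0.2  0.1 -0. ]
```

Gripped. I'll lift to about 155 mm TCP height to clear the lid knob, then carry.

Emit:
drive_tool --moves '[{"x": 0, "y": 0, "z": -20, "rx": 0, "ry": 0, "rz": 0, "fingers": 0}, {"x": 0, "y": 0, "z": -58, "rx": 0, "ry": 0, "rz": 0, "fingers": 0}, {"x": 5, "y": 0, "z": -96, "rx": 0, "ry": 0, "rz": 0, "fingers": 0}, {"x": 25, "y": -1, "z": -120, "rx": 0, "ry": 0, "rz": 0, "fingers": 0}, {"x": 60, "y": -3, "z": -120, "rx": 0, "ry": 0, "rz": 0, "fingers": 0}, {"x": 100, "y": -5, "z": -120, "rx": 0, "ry": 0, "rz": 0, "fingers": 0}, {"x": 140, "y": -7, "z": -120, "rx": 0, "ry": 0, "rz": 0, "fingers": 0}, {"x": 180, "y": -10, "z": -120, "rx": 0, "ry": 0, "rz": 0, "fingers": 0}, {"x": 220, "y": -12, "z": -120, "rx": 0, "ry": 0, "rz": 0, "fingers": 0}, {"x": 260, "y": -14, "z": -120, "rx": 0, "ry": 0, "rz": 0, "fingers": 0}, {"x": 300, "y": -16, "z": -120, "rx": 0, "ry": 0, "rz": 0, "fingers": 0}, {"x": 340, "y": -18, "z": -120, "rx": 0, "ry": 0, "rz": 0, "fingers": 0}]'

```text
time_s: 15.5
position: [521.7, -20.2, 153.9]
tool_rot: [180.0, -0.0, 96.9]
force: [0.3, 0.4, -1.2]
opening: 0.674
```

Emit:
drive_tool --moves '[{"x": 35, "y": -2, "z": 0, "rx": 0, "ry": 0, "rz": 0, "fingers": 0}, {"x": 65, "y": -3, "z": 0, "rx": 0, "ry": 0, "rz": 0, "fingers": 0}, {"x": 85, "y": -4, "z": 10, "rx": 0, "ry": 0, "rz": 0, "fingers": 0}, {"x": 94, "y": -5, "z": 30, "rx": 0, "ry": 0, "rz": 0, "fingers": 0}, {"x": 94, "y": -5, "z": 55, "rx": 0, "ry": 0, "rz": 0, "fingers": 0}, {"x": 94, "y": -5, "z": 70, "rx": 0, "ry": 0, "rz": 0, "fingers": 0}, {"x": 94, "y": -5, "z": 70, "rx": 0, "ry": 0, "rz": 0, "fingers": 0}, {"x": 94, "y": -5, "z": 70, "rx": 0, "ry": 0, "rz": 0, "fingers": 0}]'

```text
time_s: 16.17
position: [505.7, 70.9, 83.3]
tool_rot: [-179.9, -0.0, 97.0]
force: [-0.1, 1.0, -0.3]
opening: 0.68
```

```bash
python3 go.py 506.6 72.8 44 97; python3 holdchk.py 506 73 105 28;python3 go.py 506.6 72.8 44 97;
```

```text
pos [505.7  70.9  83.3] [-179.9   -0.    97. ] t 16.2 f [-0.1  1.  -0.3] op 0.68
shift [ 1.8  1.2 39.3]
rot [-0.1 -0.  -0. ]
top 18 [505.6  73.3] err 1.0 z [103.1 105.2]
side 118 [506.7  72.6] err 2.0 z [104.  108.9]
pos [507.2  70.6  84.7] [179.9   0.   96.9] t 16.3 f [-0.8 -0.2 -0.5] op 0.671
shift [ 2.3 -0.4 40.7]
rot [ 0.1  0.  -0.1]
```

View pics/last_side.png

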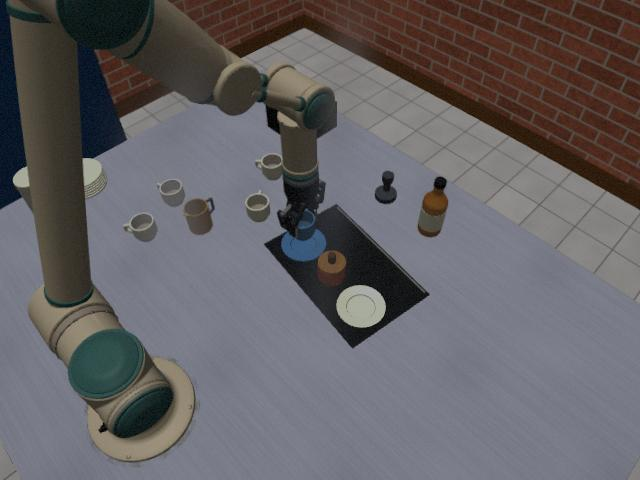

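The cup is over the blue saucer at (506.5,72.9), and the saucer centre is (506.6,72.8). I'll go straight down.

Emit:
drive_tool --moves '[{"x": 0, "y": 0, "z": 15, "rx": 0, "ry": 0, "rz": 0, "fingers": 0}, {"x": 0, "y": 0, "z": 28, "rx": 0, "ry": 0, "rz": 0, "fingers": 0}, {"x": 0, "y": 0, "z": 36, "rx": 0, "ry": 0, "rz": 0, "fingers": 0}, {"x": 0, "y": 0, "z": 39, "rx": 0, "ry": 0, "rz": 0, "fingers": 0}, {"x": 0, "y": 0, "z": 40, "rx": 0, "ry": 0, "rz": 0, "fingers": 0}, {"x": 0, "y": 0, "z": 40.5, "rx": 0, "ry": 0, "rz": 0, "fingers": 0}, {"x": 0, "y": 0, "z": 40.5, "rx": 0, "ry": 0, "rz": 0, "fingers": 0}]'

```text
time_s: 16.85
position: [506.3, 70.7, 43.9]
tool_rot: [180.0, 0.0, 97.0]
force: [-1.6, -0.3, 2.3]
opening: 0.674
```

Emit:
drive_tool --moves '[{"x": 0, "y": 0, "z": 0.5, "rx": 0, "ry": 0, "rz": 0, "fingers": 0}, {"x": 0, "y": 0, "z": 0.8, "rx": 0, "ry": 0, "rz": 0, "fingers": 0}, {"x": 0, "y": 0, "z": 0.8, "rx": 0, "ry": 0, "rz": 0, "fingers": 0}]'

```text
time_s: 17.1
position: [506.3, 70.7, 43.8]
tool_rot: [179.9, 0.0, 97.0]
force: [-3.8, -1.6, 8.3]
opening: 0.683
```

Contact. I'll release and rise.

Emit:
drive_tool --moves '[{"x": 0, "y": 0, "z": -0.3, "rx": 0, "ry": 0, "rz": 0, "fingers": 68}, {"x": 0, "y": 0, "z": -0.5, "rx": 0, "ry": 0, "rz": 0, "fingers": 85}, {"x": 0, "y": 0, "z": -0.5, "rx": 0, "ry": 0, "rz": 0, "fingers": 85}, {"x": 0, "y": 0, "z": -0.5, "rx": 0, "ry": 0, "rz": 0, "fingers": 85}, {"x": 0, "y": 0, "z": -0.5, "rx": 0, "ry": 0, "rz": 0, "fingers": 85}, {"x": 0, "y": 0, "z": -25, "rx": 0, "ry": 0, "rz": 0, "fingers": 85}, {"x": 0, "y": 0, "z": -60, "rx": 0, "ry": 0, "rz": 0, "fingers": 85}, {"x": 0, "y": 0, "z": -95, "rx": 0, "ry": 0, "rz": 0, "fingers": 85}, {"x": 0, "y": 0, "z": -95, "rx": 0, "ry": 0, "rz": 0, "fingers": 85}]'

```text
time_s: 17.85
position: [510.7, 70.9, 143.3]
tool_rot: [179.3, 0.1, 97.0]
force: [1.4, -0.2, 0.7]
opening: 0.997
```

```bash
python3 holdchk.py 506 73 63 28;python3 go.py 615.8 315.5 110 125
```

```text
top 75 [506.4  73.8] err 1.2 z [63.8 66.8]
side 179 [505.7  72.5] err 1.0 z [62.4 65.4]
pos [507.2  70.8 138.6] [179.8   0.   97. ] t 17.9 f [-0.3  1.4  0.3] op 0.992
shift [229.7 137.3  29. ]
rot [  0.2   0.1 -28. ]
```

The blue cup stands at (506.1,73.1), within 1 mm of the saucer centre. Now the white cup.

Emit:
drive_tool --moves '[{"x": 30, "y": 18, "z": 0, "rx": 0, "ry": 0, "rz": -6, "fingers": 85}, {"x": 64, "y": 38, "z": 0, "rx": 0, "ry": 0, "rz": -12, "fingers": 85}, {"x": 98, "y": 58, "z": 0, "rx": 0, "ry": 0, "rz": -18, "fingers": 85}, {"x": 132, "y": 79, "z": 0, "rx": 0, "ry": 0, "rz": -24, "fingers": 85}, {"x": 166, "y": 99, "z": 10, "rx": 0, "ry": 0, "rz": -28, "fingers": 85}, {"x": 198, "y": 119, "z": 20, "rx": 0, "ry": 0, "rz": -28, "fingers": 85}, {"x": 220, "y": 132, "z": 28, "rx": 0, "ry": 0, "rz": -28, "fingers": 85}, {"x": 229.5, "y": 137, "z": 28, "rx": 0, "ry": 0, "rz": -28, "fingers": 85}, {"x": 229.5, "y": 137, "z": 28, "rx": 0, "ry": 0, "rz": -28, "fingers": 85}, {"x": 229.5, "y": 137, "z": 28, "rx": 0, "ry": 0, "rz": -28, "fingers": 85}, {"x": 229.5, "y": 137, "z": 28, "rx": 0, "ry": 0, "rz": -28, "fingers": 85}]'

```text
time_s: 18.87
position: [613.4, 313.6, 108.9]
tool_rot: [-179.9, 0.0, 124.9]
force: [0.6, 0.6, -0.5]
opening: 0.99
```

```bash
python3 -c "
from h import *
cv2.imwrite('pics/wr8.png',robot.get_image('wrist')['img'])"; python3 go.py 615.8 315.5 33.5 125
```

```text
pos [613.7 313.5 109.4] [-179.9    0.   124.9] t 18.9 f [-0.3 -0.  -0. ] op 0.997
shift [ 0.5  3.  75.9]
rot [-0.1  0.  -0.1]
```

View pics/wr8.png

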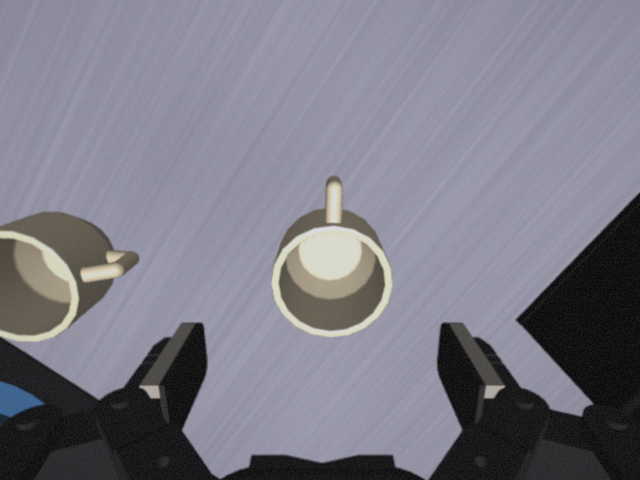

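The white cup's rim centre is at column 332, so I'll shift about 4 mm along +y. The handle is square to the jaws.

Emit:
drive_tool --moves '[{"x": 0.5, "y": 4, "z": 28, "rx": 0, "ry": 0, "rz": 0, "fingers": 85}, {"x": 0.5, "y": 4, "z": 56, "rx": 0, "ry": 0, "rz": 0, "fingers": 85}, {"x": 0.5, "y": 4, "z": 70, "rx": 0, "ry": 0, "rz": 0, "fingers": 85}, {"x": 0.5, "y": 4, "z": 75.5, "rx": 0, "ry": 0, "rz": 0, "fingers": 85}, {"x": 0.5, "y": 4, "z": 75.5, "rx": 0, "ry": 0, "rz": 0, "fingers": 85}, {"x": 0.5, "y": 4, "z": 75.5, "rx": 0, "ry": 0, "rz": 0, "fingers": 0}, {"x": 0.5, "y": 4, "z": 75.5, "rx": 0, "ry": 0, "rz": 0, "fingers": 0}, {"x": 0.5, "y": 4, "z": 75.5, "rx": 0, "ry": 0, "rz": 0, "fingers": 0}, {"x": 0.5, "y": 4, "z": 75.5, "rx": 0, "ry": 0, "rz": 0, "fingers": 0}, {"x": 0.5, "y": 4, "z": 75.5, "rx": 0, "ry": 0, "rz": 0, "fingers": 0}, {"x": 0.5, "y": 4, "z": 75.5, "rx": 0, "ry": 0, "rz": 0, "fingers": 0}, {"x": 0.5, "y": 4, "z": 75.5, "rx": 0, "ry": 0, "rz": 0, "fingers": 0}]'

```text
time_s: 19.92
position: [618.6, 318.2, 36.0]
tool_rot: [179.8, 0.1, 125.0]
force: [1.0, -1.3, 7.1]
opening: 0.675
```

```bash
python3 -c "
from h import *
cv2.imwrite('pics/wr9.png',robot.get_image('wrist')['img'])"; python3 go.py 476.7 -145.5 155 125
```

```text
pos [618.6 318.2  36. ] [1.798e+02 1.000e-01 1.250e+02] t 20.0 f [ 0.6 -1.8  6.6] op 0.671
shift [-298.8 -381.7 -119.9]
rot [ 0.2  0.1 -0. ]
```

View pics/wr9.png

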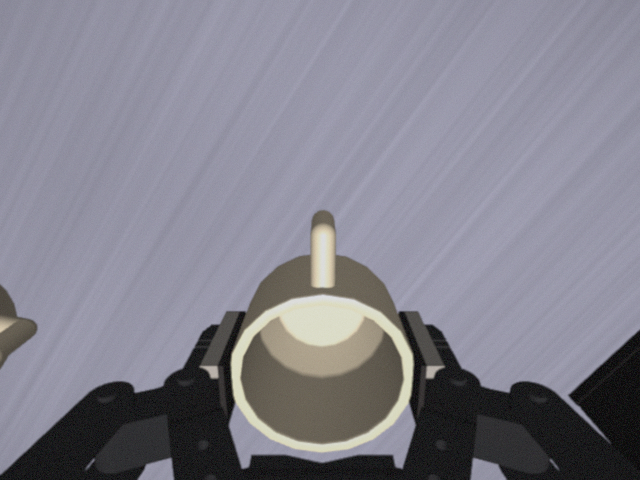

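The cup is gripped centrally. I'll lift and carry it high.

Emit:
drive_tool --moves '[{"x": 0, "y": 0, "z": -20, "rx": 0, "ry": 0, "rz": 0, "fingers": 0}, {"x": 0, "y": 0, "z": -58, "rx": 0, "ry": 0, "rz": 0, "fingers": 0}, {"x": -3, "y": -4, "z": -96, "rx": 0, "ry": 0, "rz": 0, "fingers": 0}, {"x": -18, "y": -23, "z": -120, "rx": 0, "ry": 0, "rz": 0, "fingers": 0}, {"x": -40, "y": -51, "z": -120, "rx": 0, "ry": 0, "rz": 0, "fingers": 0}, {"x": -64, "y": -82, "z": -120, "rx": 0, "ry": 0, "rz": 0, "fingers": 0}, {"x": -88, "y": -113, "z": -120, "rx": 0, "ry": 0, "rz": 0, "fingers": 0}, {"x": -112, "y": -144, "z": -120, "rx": 0, "ry": 0, "rz": 0, "fingers": 0}, {"x": -136, "y": -174, "z": -120, "rx": 0, "ry": 0, "rz": 0, "fingers": 0}, {"x": -160, "y": -205, "z": -120, "rx": 0, "ry": 0, "rz": 0, "fingers": 0}, {"x": -184, "y": -236, "z": -120, "rx": 0, "ry": 0, "rz": 0, "fingers": 0}, {"x": -208, "y": -266, "z": -120, "rx": 0, "ry": 0, "rz": 0, "fingers": 0}]'

```text
time_s: 20.97
position: [517.3, -6.4, 153.9]
tool_rot: [180.0, 0.0, 125.0]
force: [0.5, 0.1, -1.5]
opening: 0.674
```

Emit:
drive_tool --moves '[{"x": -24, "y": -31, "z": 0, "rx": 0, "ry": 0, "rz": 0, "fingers": 0}, {"x": -48, "y": -61, "z": 0, "rx": 0, "ry": 0, "rz": 0, "fingers": 0}, {"x": -70, "y": -90, "z": 0, "rx": 0, "ry": 0, "rz": 0, "fingers": 0}, {"x": -84, "y": -108, "z": 10, "rx": 0, "ry": 0, "rz": 0, "fingers": 0}, {"x": -91, "y": -115, "z": 30, "rx": 0, "ry": 0, "rz": 0, "fingers": 0}, {"x": -91, "y": -115, "z": 55, "rx": 0, "ry": 0, "rz": 0, "fingers": 0}, {"x": -91, "y": -115, "z": 70, "rx": 0, "ry": 0, "rz": 0, "fingers": 0}, {"x": -91, "y": -115, "z": 70, "rx": 0, "ry": 0, "rz": 0, "fingers": 0}, {"x": -91, "y": -115, "z": 70, "rx": 0, "ry": 0, "rz": 0, "fingers": 0}]'

```text
time_s: 21.72
position: [475.9, -145.2, 83.4]
tool_rot: [-180.0, -0.1, 125.0]
force: [0.3, 0.4, -0.9]
opening: 0.679
```

```bash
python3 holdchk.py 477 -145 105 28;python3 go.py 476.7 -145.5 44 125
```

```text
top 24 [ 476.3 -144.6] err 1.4 z [102.4 106.3]
side 107 [ 476.7 -146.2] err 1.1 z [103.3 106.2]
pos [ 477.3 -145.6   84.8] [1.799e+02 1.000e-01 1.250e+02] t 21.8 f [ 0.2 -0.7 -1.8] op 0.672
shift [ 0.6 -0.5 40.8]
rot [ 0.1  0.1 -0. ]
```

Emit:
drive_tool --moves '[{"x": 0, "y": 0, "z": 15, "rx": 0, "ry": 0, "rz": 0, "fingers": 0}, {"x": 0, "y": 0, "z": 28, "rx": 0, "ry": 0, "rz": 0, "fingers": 0}, {"x": 0, "y": 0, "z": 36, "rx": 0, "ry": 0, "rz": 0, "fingers": 0}, {"x": 0, "y": 0, "z": 39, "rx": 0, "ry": 0, "rz": 0, "fingers": 0}, {"x": 0, "y": 0, "z": 40.2, "rx": 0, "ry": 0, "rz": 0, "fingers": 0}, {"x": 0, "y": 0, "z": 41, "rx": 0, "ry": 0, "rz": 0, "fingers": 0}, {"x": 0, "y": 0, "z": 41, "rx": 0, "ry": 0, "rz": 0, "fingers": 0}]'

```text
time_s: 22.4
position: [476.5, -145.3, 44.0]
tool_rot: [180.0, 0.0, 125.0]
force: [-2.4, 2.1, 3.5]
opening: 0.673
```

Emit:
drive_tool --moves '[{"x": 0, "y": 0, "z": 0.4, "rx": 0, "ry": 0, "rz": 0, "fingers": 0}, {"x": 0, "y": 0, "z": 0.4, "rx": 0, "ry": 0, "rz": 0, "fingers": 0}, {"x": 0, "y": 0, "z": 0, "rx": 0, "ry": 0, "rz": 0, "fingers": 68}, {"x": 0, "y": 0, "z": -0.3, "rx": 0, "ry": 0, "rz": 0, "fingers": 85}, {"x": 0, "y": 0, "z": -0.5, "rx": 0, "ry": 0, "rz": 0, "fingers": 85}, {"x": 0, "y": 0, "z": -0.5, "rx": 0, "ry": 0, "rz": 0, "fingers": 85}, {"x": 0, "y": 0, "z": -0.5, "rx": 0, "ry": 0, "rz": 0, "fingers": 85}, {"x": 0, "y": 0, "z": -25, "rx": 0, "ry": 0, "rz": 0, "fingers": 85}, {"x": 0, "y": 0, "z": -60, "rx": 0, "ry": 0, "rz": 0, "fingers": 85}, {"x": 0, "y": 0, "z": -100, "rx": 0, "ry": 0, "rz": 0, "fingers": 85}, {"x": 0, "y": 0, "z": -110, "rx": 0, "ry": 0, "rz": 0, "fingers": 85}, {"x": 0, "y": 0, "z": -110, "rx": 0, "ry": 0, "rz": 0, "fingers": 85}]'

```text
time_s: 23.4
position: [478.8, -146.5, 156.1]
tool_rot: [179.8, 0.4, 125.0]
force: [0.3, -0.6, -0.3]
opening: 0.993
```

```bash
python3 holdchk.py 477 -145 63 28;python3 go.py 364.4 303.7 150 188
```

```text
top 63 [ 476.9 -145. ] err 1.1 z [63.9 66.7]
side 175 [ 476.3 -146.1] err 1.1 z [62.8 66.2]
pos [ 475.9 -145.3  152.2] [-180.   -0.  125.] t 23.5 f [-0.1  0.8 -0.6] op 0.998
shift [431.8 165.9   2.4]
rot [  0.  -0. -63.]
```

The white cup stands at (476.6,-145.5), on the saucer centre. Now the jug.

Emit:
drive_tool --moves '[{"x": 25, "y": 10, "z": 0, "rx": 0, "ry": 0, "rz": -6, "fingers": 85}, {"x": 63, "y": 24, "z": 0, "rx": 0, "ry": 0, "rz": -12, "fingers": 85}, {"x": 101, "y": 39, "z": 0, "rx": 0, "ry": 0, "rz": -18, "fingers": 85}, {"x": 139, "y": 53, "z": 0, "rx": 0, "ry": 0, "rz": -24, "fingers": 85}, {"x": 177, "y": 68, "z": 0, "rx": 0, "ry": 0, "rz": -30, "fingers": 85}, {"x": 215, "y": 83, "z": 0, "rx": 0, "ry": 0, "rz": -36, "fingers": 85}, {"x": 253, "y": 97, "z": 0, "rx": 0, "ry": 0, "rz": -42, "fingers": 85}, {"x": 291, "y": 112, "z": 0, "rx": 0, "ry": 0, "rz": -48, "fingers": 85}, {"x": 329, "y": 126, "z": 0, "rx": 0, "ry": 0, "rz": -54, "fingers": 85}, {"x": 367, "y": 141, "z": 0, "rx": 0, "ry": 0, "rz": -60, "fingers": 85}, {"x": 400, "y": 154, "z": 0, "rx": 0, "ry": 0, "rz": -63, "fingers": 85}, {"x": 420, "y": 161, "z": 0, "rx": 0, "ry": 0, "rz": -63, "fingers": 85}]'

```text
time_s: 24.5
position: [365.2, 293.5, 150.3]
tool_rot: [-180.0, -0.2, -171.8]
force: [0.3, 0.5, -0.4]
opening: 0.992
```

```bash
python3 go.py 364.4 303.7 130 188
```

```text
pos [365.2 293.5 150.3] [-180.    -0.2 -171.8] t 24.5 f [ 0.3  0.5 -0.4] op 0.992
shift [-0.7 10.2 20.3]
rot [-0.  -0.2  0.2]
```

Emit:
drive_tool --moves '[{"x": -0.5, "y": 8, "z": 15, "rx": 0, "ry": 0, "rz": 0, "fingers": 85}, {"x": -0.5, "y": 9, "z": 20, "rx": 0, "ry": 0, "rz": 0, "fingers": 85}, {"x": -0.5, "y": 9, "z": 20, "rx": 0, "ry": 0, "rz": 0, "fingers": 85}, {"x": -0.5, "y": 9, "z": 20, "rx": 0, "ry": 0, "rz": 0, "fingers": 85}]'

```text
time_s: 24.83
position: [365.9, 298.7, 131.2]
tool_rot: [-179.9, -0.2, -172.0]
force: [-0.4, -0.8, -1.3]
opening: 0.995
```

```bash
 python3 -c "
from h import *
cv2.imwrite('pics/wr10.png',robot.get_image('wrist')['img'])"; python3 go.py 364.4 303.7 45 188
```

```text
pos [366.5 298.8 131.9] [-1.799e+02 -1.000e-01 -1.721e+02] t 24.9 f [-0. -0.  0.] op 0.998
shift [ 1.3  5.2 86.9]
rot [-0.1 -0.1 -0.1]
```

View pics/wr10.png

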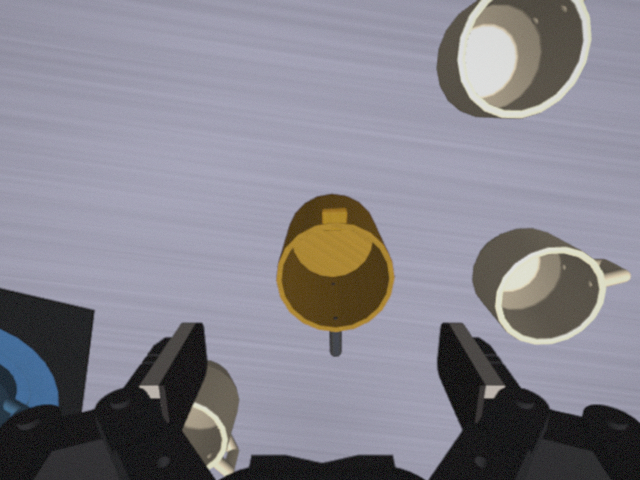

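The jug rim is centred at column 335, which needs about 6 mm along +y. The handle and spout are square to the jaws, and the neighbouring cup clears the fingers by about 30 mm.

Emit:
drive_tool --moves '[{"x": 1, "y": 5.8, "z": 10, "rx": 0, "ry": 0, "rz": 0, "fingers": 85}, {"x": 1, "y": 5.8, "z": 40, "rx": 0, "ry": 0, "rz": 0, "fingers": 85}, {"x": 1, "y": 5.8, "z": 70, "rx": 0, "ry": 0, "rz": 0, "fingers": 85}, {"x": 1, "y": 5.8, "z": 86, "rx": 0, "ry": 0, "rz": 0, "fingers": 85}, {"x": 1, "y": 5.8, "z": 88, "rx": 0, "ry": 0, "rz": 0, "fingers": 85}, {"x": 1, "y": 5.8, "z": 88, "rx": 0, "ry": 0, "rz": 0, "fingers": 0}, {"x": 1, "y": 5.8, "z": 88, "rx": 0, "ry": 0, "rz": 0, "fingers": 0}, {"x": 1, "y": 5.8, "z": 88, "rx": 0, "ry": 0, "rz": 0, "fingers": 0}, {"x": 1, "y": 5.8, "z": 88, "rx": 0, "ry": 0, "rz": 0, "fingers": 0}, {"x": 1, "y": 5.8, "z": 88, "rx": 0, "ry": 0, "rz": 0, "fingers": 0}, {"x": 1, "y": 5.8, "z": 88, "rx": 0, "ry": 0, "rz": 0, "fingers": 0}, {"x": 1, "y": 5.8, "z": 88, "rx": 0, "ry": 0, "rz": 0, "fingers": 0}]'

```text
time_s: 25.88
position: [366.2, 306.1, 46.0]
tool_rot: [179.9, 0.2, -172.0]
force: [0.5, -0.8, 6.0]
opening: 0.675
```

```bash
python3 -c "
from h import *
cv2.imwrite('pics/wr11.png',robot.get_image('wrist')['img'])
a=np.array([.9907,-.1357]);print(np.array([491.6,-36.3])+90*a)"; python3 go.py 580.8 -48.5 165 172
```

```text
[580.763 -48.513]
pos [366.2 306.1  46. ] [ 179.9    0.2 -172. ] t 25.9 f [ 0.5 -0.9  6.5] op 0.681
shift [-163.8 -380.8 -118.9]
rot [ 0.1  0.2 16. ]
```

View pics/wr11.png

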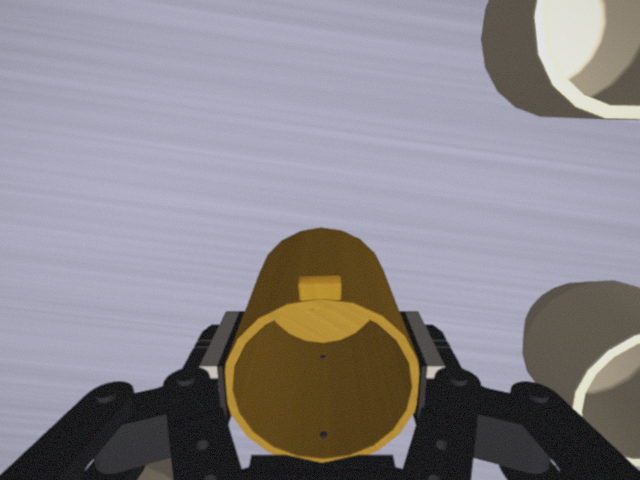

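The jug is gripped centrally. I'll lift and carry it, turning 16° to bring the handle square to the row.

Emit:
drive_tool --moves '[{"x": 0, "y": 0, "z": -20, "rx": 0, "ry": 0, "rz": 0, "fingers": 0}, {"x": 0, "y": 0, "z": -58, "rx": 0, "ry": 0, "rz": 0, "fingers": 0}, {"x": -2, "y": -5, "z": -96, "rx": 0, "ry": 0, "rz": 0, "fingers": 0}, {"x": -12, "y": -27, "z": -118, "rx": 0, "ry": 0, "rz": 2, "fingers": 0}, {"x": -26, "y": -60, "z": -118, "rx": 0, "ry": 0, "rz": 4, "fingers": 0}, {"x": -41, "y": -95, "z": -118, "rx": 0, "ry": 0, "rz": 6, "fingers": 0}, {"x": -56, "y": -130, "z": -118, "rx": 0, "ry": 0, "rz": 8, "fingers": 0}, {"x": -71, "y": -165, "z": -118, "rx": 0, "ry": 0, "rz": 10, "fingers": 0}, {"x": -86, "y": -200, "z": -118, "rx": 0, "ry": 0, "rz": 12, "fingers": 0}, {"x": -101, "y": -235, "z": -118, "rx": 0, "ry": 0, "rz": 14, "fingers": 0}, {"x": -116, "y": -270, "z": -118, "rx": 0, "ry": 0, "rz": 16, "fingers": 0}, {"x": -131, "y": -305, "z": -118, "rx": 0, "ry": 0, "rz": 16, "fingers": 0}]'

```text
time_s: 26.93
position: [537.1, 20.1, 162.5]
tool_rot: [180.0, -0.1, 171.9]
force: [-0.7, 0.9, -1.9]
opening: 0.673
```

```bash
python3 go.py 580.8 -48.5 165 172
```

```text
pos [537.1  20.1 162.5] [ 1.800e+02 -1.000e-01  1.719e+02] t 26.9 f [-0.7  0.9 -1.9] op 0.673
shift [-52.9 -61.7  -2.6]
rot [ 0.  -0.1 -0.1]
```

Emit:
drive_tool --moves '[{"x": -25, "y": -28, "z": 0, "rx": 0, "ry": 0, "rz": 0, "fingers": 0}, {"x": -45, "y": -50, "z": 0, "rx": 0, "ry": 0, "rz": 0, "fingers": 0}, {"x": -52, "y": -58, "z": 10, "rx": 0, "ry": 0, "rz": 0, "fingers": 0}, {"x": -52, "y": -58, "z": 35, "rx": 0, "ry": 0, "rz": 0, "fingers": 0}, {"x": -52, "y": -58, "z": 60, "rx": 0, "ry": 0, "rz": 0, "fingers": 0}, {"x": -52, "y": -58, "z": 70, "rx": 0, "ry": 0, "rz": 0, "fingers": 0}, {"x": -52, "y": -58, "z": 70, "rx": 0, "ry": 0, "rz": 0, "fingers": 0}, {"x": -52, "y": -58, "z": 70, "rx": 0, "ry": 0, "rz": 0, "fingers": 0}]'

```text
time_s: 27.6
position: [580.0, -42.5, 92.4]
tool_rot: [180.0, -0.1, 172.0]
force: [0.4, 0.3, -2.0]
opening: 0.676
```

```bash
python3 holdchk.py 580 -48 119 28.5;python3 go.py 580.8 -48.5 49 172; python3 -c "
from h import *
cv2.imwrite('pics/wr12.png',robot.get_image('wrist')['img'])"
```

```text
top 23 [578.4 -42.2] err 1.0 z [119.3 122.9]
side 139 [578.6 -43.1] err 1.4 z [118.7 123.3]
pos [581.5 -42.8  94.1] [180.    0.2 172. ] t 27.7 f [ 0.4  0.1 -2.5] op 0.679
shift [-0.  -5.8 45.1]
rot [ 0.   0.2 -0. ]
```

View pics/wr12.png

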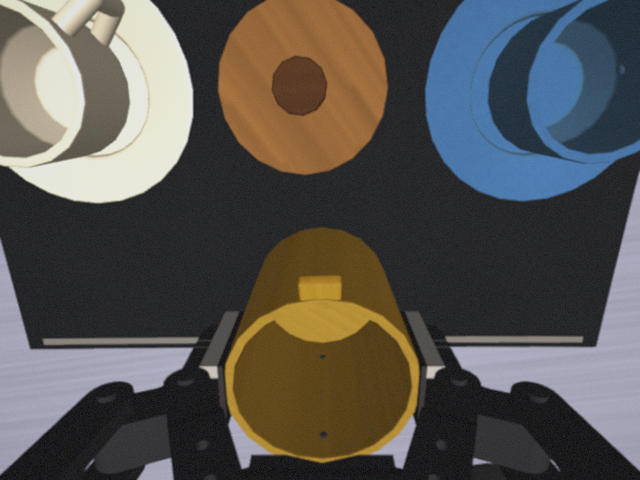

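View pics/last_side.png

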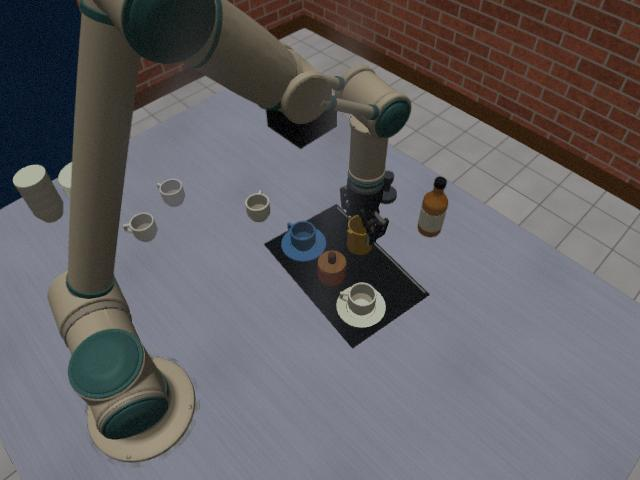

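The jug hangs at (578.5,-42.7) over the mat behind the bowl. I'll shift -5.5 mm along tool y and lower it about 45 mm.

Emit:
drive_tool --moves '[{"x": 0, "y": -5.5, "z": 15, "rx": 0, "ry": 0, "rz": 0, "fingers": 0}, {"x": 0, "y": -5.5, "z": 30, "rx": 0, "ry": 0, "rz": 0, "fingers": 0}, {"x": 0, "y": -5.5, "z": 39, "rx": 0, "ry": 0, "rz": 0, "fingers": 0}, {"x": 0, "y": -5.5, "z": 43, "rx": 0, "ry": 0, "rz": 0, "fingers": 0}, {"x": 0, "y": -5.5, "z": 44.5, "rx": 0, "ry": 0, "rz": 0, "fingers": 0}, {"x": 0, "y": -5.5, "z": 45, "rx": 0, "ry": 0, "rz": 0, "fingers": 0}, {"x": 0, "y": -5.5, "z": 45, "rx": 0, "ry": 0, "rz": 0, "fingers": 0}]'

```text
time_s: 28.33
position: [579.5, -48.2, 49.1]
tool_rot: [180.0, -0.0, 172.0]
force: [-3.5, 0.3, 4.0]
opening: 0.673
```

Emit:
drive_tool --moves '[{"x": 0, "y": 0, "z": 0.4, "rx": 0, "ry": 0, "rz": 0, "fingers": 0}, {"x": 0, "y": 0, "z": 0.4, "rx": 0, "ry": 0, "rz": 0, "fingers": 0}, {"x": 0, "y": 0, "z": 0, "rx": 0, "ry": 0, "rz": 0, "fingers": 68}, {"x": 0, "y": 0, "z": -0.3, "rx": 0, "ry": 0, "rz": 0, "fingers": 85}, {"x": 0, "y": 0, "z": -0.5, "rx": 0, "ry": 0, "rz": 0, "fingers": 85}, {"x": 0, "y": 0, "z": -0.5, "rx": 0, "ry": 0, "rz": 0, "fingers": 85}, {"x": 0, "y": 0, "z": -0.5, "rx": 0, "ry": 0, "rz": 0, "fingers": 85}, {"x": 0, "y": 0, "z": -25, "rx": 0, "ry": 0, "rz": 0, "fingers": 85}, {"x": 0, "y": 0, "z": -60, "rx": 0, "ry": 0, "rz": 0, "fingers": 85}, {"x": 0, "y": 0, "z": -100, "rx": 0, "ry": 0, "rz": 0, "fingers": 85}, {"x": 0, "y": 0, "z": -140, "rx": 0, "ry": 0, "rz": 0, "fingers": 85}, {"x": 0, "y": 0, "z": -150, "rx": 0, "ry": 0, "rz": 0, "fingers": 85}]'

```text
time_s: 29.33
position: [583.3, -49.1, 204.5]
tool_rot: [-180.0, 0.7, 172.0]
force: [1.0, -0.0, 0.7]
opening: 0.996
```

Emit:
drive_tool --moves '[{"x": 0, "y": 40, "z": 0, "rx": 0, "ry": 0, "rz": 0, "fingers": 85}, {"x": 0, "y": 80, "z": 0, "rx": 0, "ry": 0, "rz": 0, "fingers": 85}, {"x": 0, "y": 120, "z": 0, "rx": 0, "ry": 0, "rz": 0, "fingers": 85}, {"x": 0, "y": 160, "z": 0, "rx": 0, "ry": 0, "rz": 0, "fingers": 85}, {"x": 0, "y": 200, "z": 0, "rx": 0, "ry": 0, "rz": 0, "fingers": 85}, {"x": 0, "y": 240, "z": 0, "rx": 0, "ry": 0, "rz": 0, "fingers": 85}, {"x": 0, "y": 270, "z": 0, "rx": 0, "ry": 0, "rz": 0, "fingers": 85}, {"x": 0, "y": 280, "z": 0, "rx": 0, "ry": 0, "rz": 0, "fingers": 85}, {"x": 0, "y": 280, "z": 0, "rx": 0, "ry": 0, "rz": 0, "fingers": 85}]'

```text
time_s: 30.08
position: [618.8, 231.5, 196.9]
tool_rot: [180.0, -0.0, 172.2]
force: [0.4, 0.4, -0.4]
opening: 0.995
```

```bash
for a in "580 -48 75 28.5" "506 73 63 28" "477 -145 63 28"; do python3 holdchk.py $a; done; python3 lidchk.py; cp pics/last_top.png pics/fin_top.png; cp pics/last_side.png pics/fin_side.png; python3 m2.py|grep -A0 '(705'; python3 go.py 500 0 200
```

```text
top 160 [577.8 -47.8] err 1.0 z [75.8 78.5]
side 178 [577.5 -48.3] err 0.9 z [74.4 78.2]
top 161 [506.3  73.5] err 1.1 z [63.2 66.6]
side 180 [505.6  72.4] err 1.2 z [62.3 66.5]
top 174 [ 476.7 -144.9] err 1.1 z [63.  66.6]
side 215 [ 476.4 -145.9] err 1.2 z [62.5 65.9]
side 48 60 259 [array([493.5, -38.1]), np.float64(33.5)] [484.7 -43.8  58.5]
side 60 75 263 [array([492.6, -37.9]), np.float64(32.3)] [488.6 -43.9  61.4]
side 75 95 63 [array([492.5, -37.2]), np.float64(9.4)] [491.8 -38.8  84.9]
(705, -105) 620 [ 756. -103.  125.] 175.067749405404
(705, 20) 66 [766.  43.  73.] 86.65914081509446
--
(705, -105) 613 [ 756. -111.  122.] 172.85075382348603
(705, 20) 75 [768.  42.  70.] 85.28992629906023
pos [619.  227.8 198. ] [180.    0.  171.9] t 30.6 f [ 0.1 -0.4 -0.9] op 0.995
shift [  85.6 -242.3   -2.1]m2.py:7: RuntimeWarning: Mean of empty slice.
  print("lid",nm,"knob",len(k),k.mean(0).round(1),"disc rect",cv2.minEnclosingCircle(D[:,:2].astype(np.float32)))
  ret = um.true_divide(
```

View pics/fin_side.png

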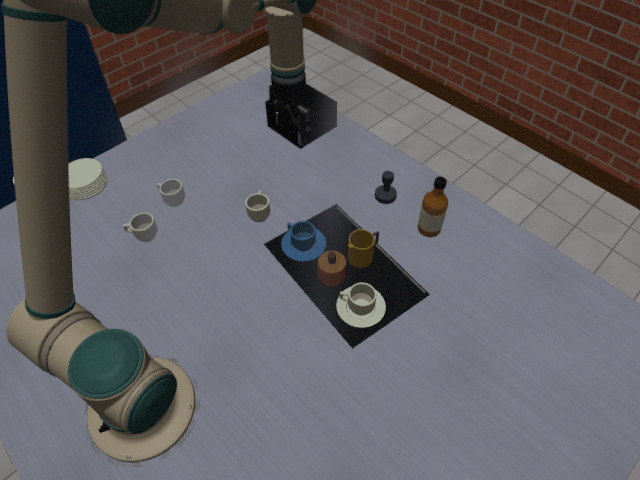

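View pics/fin_top.png

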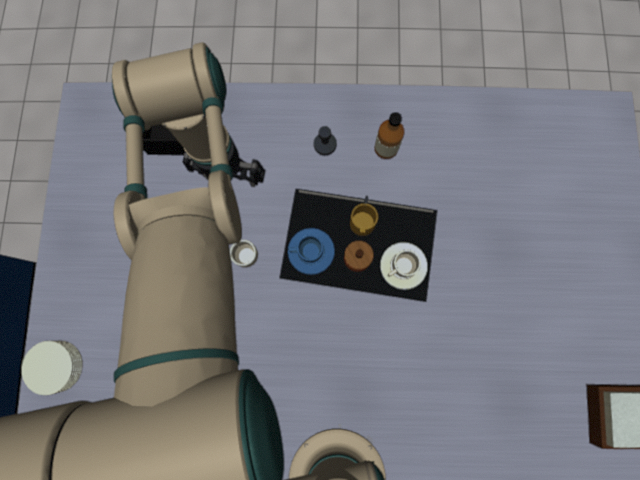

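Everything stands as required in the top and side views. The jug is at pixel (364,219) in the top view, the bowl with its lid at (359,255), and the cups on their saucers at (311,249) and (404,264).

```bash
python3 -c "
from workcell import robot
print(robot.finish_job())"
```

```text
the job is handed in; nothing more can be done
None
```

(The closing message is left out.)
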